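# Swing the loaded serving board under the shelf and bolt it in

## Task

First draw the sliding bolt back all the way, then set the lidded jar down gently, upright, on the ring marked on the paddle board while the board still stands out from the shelf. Then push the board round on its pivot pin, jar and all, until it is tucked in parallel to the shelf with its far edge against the stop, and last slide the bolt fully home in front of it. Keep the jar upright and leave the tomato, bowl and spoon where they are.

Things in the scene. Friction and masses are not known exactly. Their poses are not given: they have to be found in the camera images.
- station: Fixed steel-and-wood serving station; origin on the counter at the pivot pin's foot, z up, x away from the robot (within 0.12 rad of straight ahead), y along the shelf. In its frame, mm: pin 12 diameter with a 28 head, 30 high, at 0,0; bolt guide x -86 to -56, y 280 to 350, 21 high. Two shelf posts, 16 diameter, at x 100, y -35 and 225.
- shelf_edge (a point): Middle of the robot-side edge of the slatted wooden shelf, at its underside, 130 above the counter. Shelf in the station frame: x -85 to 110, y -50 to 240, z 130 to 154 (two jars at its back corners reach 216). Front and ends open. A wide upright gripper hits it: lean the tool back towards the robot 30 to 40 degrees to follow the board under it.
- stop (a point): Top centre of the fixed upright steel stop peg, 16 diameter, 34 high, at x 63, y 200 (mm) in the station frame, under the shelf. The tucked-in board's edge without a rail touches it; swinging the board takes 3 to 15 N, and nothing springs it back.
- board: Light-wood paddle board, 20 thick, 0.4 kg, flat on the counter. Origin: underside, centre of the hole in its handle, held on the pin (1 mm play; it only swings). x axis along it: handle 40 wide, blade 110 wide, x 80 to 250; a rail 10 thick stands on its +y edge, top 40 above the counter. Starts with x 145 to 165 degrees counter-clockwise of the station's x; push the rail clockwise to 90.
- board_spot (a point): Centre of the thin dark ring, 76 diameter, marked on the board's blade: the jar's place. At x 180, y -10 (mm) in the board's frame, 20 above the counter; 55 from the rail's inner face.
- jar_center (a point): Centre (half-way up) of the closed amber glass jar with a steel lid: 52 diameter, 62 high, about 0.2 kg, z axis up, standing upright on the counter at the start.
- bolt (a joint): Sliding steel bolt, m: 0 = drawn fully back, clear of the board's swing; 0.06 = fully home, its tongue along the robot side of the tucked-in board, 8 mm off. Grows along the station's -y; end stops at both; 2 N friction, stays put. Starts home or nearly, blocking the swing. Tongue 16 wide, 3 to 15 above the counter, centred at station x -71, tip at y 268 mm minus the joint value.
- bolt_knob (a point): On the axis of the bolt's upright round dark-wood knob, 18 diameter, 23 to 65 above the counter; this point 47 above it. In the station frame at x -90, y 370 (mm) minus the joint value, just past the shelf's end. Take it from above with the fingers on its +x and -x sides (the shelf leaves no room otherwise).
- tomato: Red tomato, 76 across, 56 high, origin under its centre. Bystander.
- bowl: Small white ceramic bowl, 88 across, 45 high, origin under its centre. Bystander.
- spoon: Brass spoon, 170 long, lying on the counter, its origin within its length. Bystander.
Not all that is in view belongs to the job. Leave any yellow look-alike of the part that bears jar_center alone.

How it is judged (in metres and radians):
On the way, in this order (a step that is already met when the one before it is completed fails the run):
1. the bolt is drawn back to within 12 mm of its end (value of joint bolt below 0.012 m), for 0.2 s.
2. the jar stands upright and released on the ring, centre within 25 mm, with the board still swung out by more than 25 degrees (horizontal distance between jar_center and board_spot below 0.025 m and z of jar_center in the frame of board between 0.047 and 0.055 m and angle between jar_center's own z axis and vertical below 0.1 rad and contact force between the fingers and jar below 0.1 N and angle between the x axis of board and the y axis of station, either way round above 0.44 rad), for 0.2 s.
3. the board is tucked in against the stop (within 2 degrees), the jar still on it, before the bolt is moved more than 20 mm (angle between the x axis of board and the y axis of station, either way round below 0.035 rad and value of joint bolt below 0.02 m and horizontal distance between jar_center and board_spot below 0.035 m), for 0.2 s.
At the end, for the whole second after the job is handed in: The board lies parallel to the shelf against the stop (within 3 degrees), the bolt is home to within 10 mm, and the jar stands upright (within 6 degrees) and still on the board, its centre within 35 mm of the ring's centre (angle between the x axis of board and the y axis of station, either way round below 0.05 rad and y of board_spot in the frame of station above 0.15 m and value of joint bolt above 0.05 m and horizontal distance between jar_center and board_spot below 0.035 m and z of jar_center in the frame of board between 0.047 and 0.055 m and angle between jar_center's own z axis and vertical below 0.1 rad and linear speed of each of jar, board below 0.02 m/s); the robot touches nothing.
It fails at once if the tomato, bowl or spoon is moved more than 30 mm (distance of any of tomato, bowl, spoon from where it was at the start of the episode above 0.03 m).
It fails at once if the jar is tipped over (beyond 40 degrees) (angle between jar_center's own z axis and vertical above 0.7 rad).
It fails at once if the jar is dropped or slammed on the board (over 60 N) (contact force between jar and board above 60 N).
It also fails if it takes over 72 s, if anything falls off the work surface, if the arm or the gripper's body presses on something with over 40 N, if the wrist force passes 120 N, or if a joint passes its speed limit or range.

## Robot

A 7-joint arm with a two-finger parallel gripper is mounted at the origin on the work surface. World frame = base frame: x ahead of the robot, y to its left, z up, the work surface at z = 0. Lengths are in m, angles in degrees, forces in N, time in s.
With the tool pointing down it reaches from about 0.425 to 1.025 m from the base axis. Payload 9.4 kg.
Tool frame: the origin (TCP) lies at the very end of the fingers, on their centre line; the grasp point (between the pads) lies behind it (r.tcp_to_grasp is the z of the grasp point in the tool frame, in m); z points along the fingers, y is the line along which they close (so a half turn about z gives the same grasp; the last joint's range is limited). The gripper opens to 93 mm and grips with 3 to 60 N. Pads are 15 mm wide; open, the fingers measure 128 mm over their backs; the gripper's body (75 mm by 188 mm) begins 65 mm behind the grasp point.
Start: joints at [65.277, 34.337, -0.143, 91.639, 0.103, 54.024, -4.572], TCP at [0.252, -0.68, 0.219] pointing down, gripper open.
Joint ranges: [-147.43, 147.43], [-19.82, 112.94], [-74.19, 73.91], [6.32, 146.72], [-59.91, 239.91], [6.04, 106.73], [-150.56, 150.56]. Speed limits (degrees/s): [127.2, 127.2, 172.46, 172.46, 180, 180, 180].

## Interface

Orientations are given as [roll, pitch, yaw] about the fixed x, y, z axes, in that order (R = Rz(yaw) Ry(pitch) Rx(roll)).
In Python, from cell import status, imaging, r gives the robot as it stands.
- The arm moves only by the tool play_rows, never from a script. Its argument "increments" is a list of rows, each a list of 3 entries, a list of its own where there are three numbers: the shift along the tool's x, y, z in cm, then the turn about the tool's z in rad, then the finger opening in cm, from 0 to 9.3. A call has 1 to 8 rows; each row is the pose to reach, as a shift and turn from the pose commanded when the call began, along the tool's axes at that moment; what a row does not reach only later rows make up. A row lasts 1/8 s, in which the tool goes at most 62.5 mm and 10.7 degrees, less where a joint would pass 70% of its speed; a pose out of reach is approached as far as the arm can. A call with a gripper value outside its range is refused whole. The fingers move at their own pace and stop on an object; the grip force is fixed at half the most. Time passes only in rows, so rows that repeat a pose let the fingers close. It gives the time, the measured TCP pose, the force, the opening and the grip force at its end, in the units of the state.
- status.get_obs(): the state, without advancing time (a new reading comes with each control period).
- imaging.get_image(name): name is "side" or "top" or "wrist"; returns the picture (384x512x3 uint8, red, green, blue); there is no depth.
- imaging.camera_info(name): a dict with "fx", "fy", "cx", "cy" (pixels), "dist_coeffs" ([k1, k2, p1, p2, k3] as OpenCV has them; the pictures are not rectified), "origin" and "attitude" of the camera in the world. Camera axes: x right, y down, z forward; pixel columns grow to the right and rows downward; lengths in m; the calibration is good to about 2 mm. A picture is of the moment at which its call begins: read the wrist's pose just before it. camera_info takes no time and is no camera call; for the wrist camera it gives the pose at the moment of the call.
- r.job_done(): hands the job in; it is judged then, once.
Trained networks look in the newest picture that a camera, given by its name, has taken for a name from the list of things; names that differ only in an ending like _2 or _b are one class to them, and where a whole thing is asked for, a point or a joint stands for the part that bears it (a point fixed in the world has none). Each returns a list of dicts, best first, with "p" (0 to 1); they miss things now and then, are a little off and sometimes report something else, mostly with a low value. They report only what shows in the picture. A call takes as long as a camera call. They do not tell look-alikes from the thing itself.
- imaging.boxes_of(camera, name): "extent" ([left, top, right, bottom] in pixels, round what is visible of it).
- imaging.regions_of(camera, name): "mask" (384x512 bool, what is visible of it) and "extent" ([left, top, right, bottom] in pixels, round what is visible of it).
- imaging.pinpoint(camera, name): "point" ([row, column] in pixels: a listed point, or the origin of a listed thing).
The state is a dict: "time": time; "joints": joint angles; "dq": joint speeds; "joint_torque": joint torques, N m; "position": TCP position; "eef_rot": TCP orientation; "contact_force": force on the tool from outside, world axes, zero at the start; "wrist_torque": the same for the moment, N m; "opening": opening from 0.0 (shut) to 1.0 (fully open); "grip_force": force on a finger pad.
Only numpy, scipy, OpenCV 4.12 (cv2) and the standard library are available. Lean on these libraries where they do the work, as an engineer would, in place of code of your own. Each camera call takes 0.05 s, during which the arm holds its last target. There are 200 camera calls.

## Working session

There is one attempt and no reset: what is moved stays moved. The work goes in short steps, Python scripts to look and compute and a tool call to move; the robot and the scene stay as the last step left them, time stands still between calls to the robot, and variables do not carry over. Pictures are saved under pics/ and viewed, at most 10 in all, crops included, and the job is handed in when it is done.

Besides the shell and the picture viewer there is one more tool, called after "Request:" in YAML: its name, and indented under it one key for each argument. play_rows: Moves the arm, as the interface text tells. Its arguments: {"type":"object","properties":{"increments":{"type":"array"}},"required":["increments"]}

```bash
ls; mkdir -p pics; python3 - <<'E'
from cell import status, imaging, r
import cv2, numpy as np
print(status.get_obs(), r.tcp_to_grasp)
for c in ("top","side"):
    im=imaging.get_image(c); cv2.imwrite(f"pics/{c}0.png",im[:,:,::-1])
    print(c,imaging.camera_info(c))
    for n in ("shelf_edge","stop","board_spot","jar_center","bolt_knob","board","station","tomato","bowl","spoon"):
        try: print(n,[(round(d["p"],2),np.round(d["point"],1).tolist()) for d in imaging.pinpoint(c,n)][:3])
        except Exception as e: print(n,e)
a=cv2.imread("pics/top0.png");
cv2.imwrite("pics/top0b.png",cv2.resize(a,(800,600)))
E
```

```text
pics
{'time': 0.0, 'joints': array([65.27686638, 34.3872078 , -0.14491811, 91.67863374,  0.10315986,
       54.02344095, -4.57473822]), 'dq': array([-0.01562378, -0.06374368, -0.10637563,  0.13411342, -0.06013821,
        0.0324802 ,  0.14575203]), 'joint_torque': array([-8.08619061e-04, -7.65073442e+01,  1.49747752e+00, -2.52353489e+01,
       -5.24210860e-02,  1.69457216e-02,  1.87229834e-04]), 'position': array([ 0.25168028, -0.6794137 ,  0.21774056]), 'eef_rot': array([-1.79911252e+02,  8.64727398e-03,  2.03287247e+01]), 'contact_force': array([-0.73830335,  0.46023805, -0.21844834]), 'wrist_torque': array([0.03608936, 0.00716654, 0.00759261]), 'grip_force': 0.0, 'opening': 1.0048742766726175} -0.0188
top {'fx': 428.3842679780818, 'fy': 428.3842679780818, 'cx': 248.61040140639022, 'cy': 188.21572827013082, 'dist_coeffs': array([-0.01770214,  0.        ,  0.        ,  0.        ,  0.        ]), 'origin': array([0.33223031, 0.0312608 , 1.41227949]), 'attitude': array([-170.05764708,   -1.0590608 ,  -90.12643664])}
shelf_edge [(0.73, [186.1, 276.3])]
stop [(0.91, [148.8, 243.6]), (0
[... 343 characters left out ...]
y': 364.9061331450417, 'cx': 253.52249208008578, 'cy': 195.5565152272222, 'dist_coeffs': array([0.00462965, 0.        , 0.        , 0.        , 0.        ]), 'origin': array([0.49586026, 0.61847373, 0.86267208]), 'attitude': array([-141.14568336,    0.70793747, -176.03197904])}
shelf_edge [(0.58, [164.7, 246.3])]
stop [(0.73, [217.0, 195.0])]
board_spot [(0.58, [194.7, 272.8])]
jar_center [(0.88, [133.6, 310.5]), (0.86, [126.1, 283.8])]
bolt_knob [(0.76, [252.2, 250.3])]
board [(0.97, [171.8, 227.0]), (0.21, [217.3, 194.6])]
station [(0.79, [170.8, 225.7])]
tomato [(0.7, [296.3, 281.9]), (0.4, [168.3, 226.3])]
bowl [(0.81, [131.3, 237.0])]
spoon [(0.9, [372.7, 266.2]), (0.4, [293.6, 282.8])]
```

View pics/top0b.png

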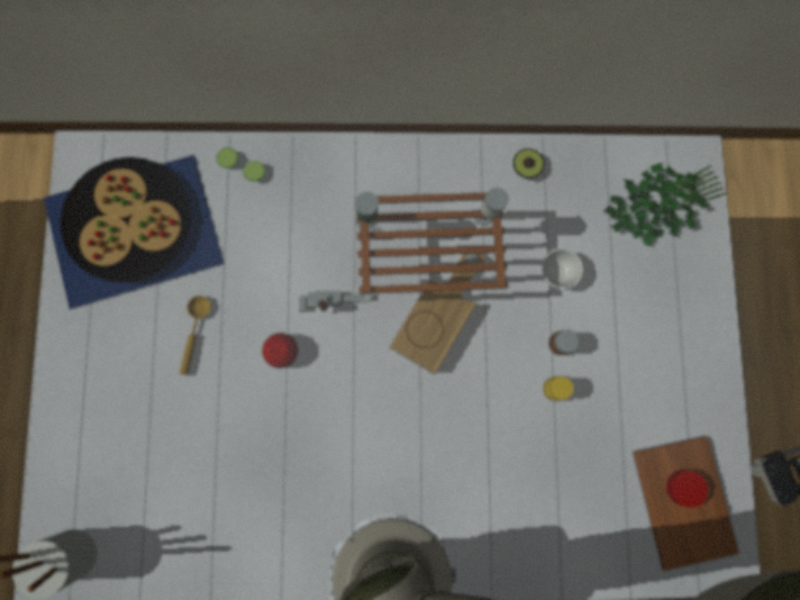

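View pics/side0.png

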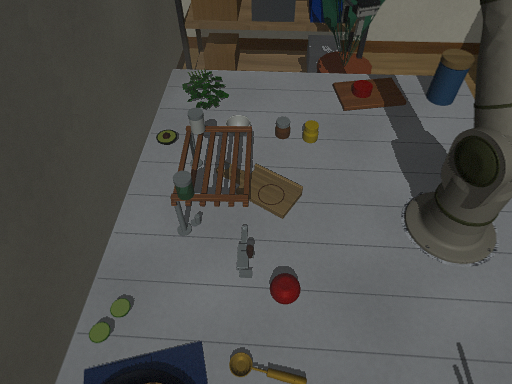

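```bash
cat > h.py <<'E'
import numpy as np, cv2
from scipy.spatial.transform import Rotation as Ro
def cam(imaging,c):
    i=imaging.camera_info(c)
    K=np.array([[i["fx"],0,i["cx"]],[0,i["fy"],i["cy"]],[0,0,1]])
    return K,np.array(i["dist_coeffs"]),np.array(i["origin"]),Ro.from_euler("xyz",i["attitude"],degrees=True).as_matrix()
def onplane(C,rc,z):
    K,d,o,R=C
    u=cv2.undistortPoints(np.array([[[rc[1],rc[0]]]],float),K,d)[0,0]
    v=R@np.array([u[0],u[1],1]); return o+v*(z-o[2])/v[2]
def proj(C,P):
    K,d,o,R=C
    p=(np.atleast_2d(P)-o)@R
    return cv2.projectPoints(p,np.zeros(3),np.zeros(3),K,d)[0][:,0]  # col,row
E
python3 - <<'E'
from cell import imaging
from h import *
T=cam(imaging,"top");S=cam(imaging,"side")
pts={"shelf_edge":(.13,[(T,186.1,276.3),(S,164.7,246.3)]),"stop":(.034,[(T,148.8,243.6),(S,217,195)]),
"spot":(.02,[(T,213.3,268.7),(S,194.7,272.8)]),"jarA":(.031,[(T,244.3,353.7),(S,133.6,310.5)]),"jarB":(.031,[(T,221.3,357.6),(S,126.1,283.8)]),
"knob":(.047,[(T,194.3,209.3),(S,252.2,250.3)]),"pin":(0,[(T,167.5,297.6),(S,171.8,227),(S,170.8,225.7)]),"tomato":(0,[(T,230,177.3),(S,296.3,281.9)]),
"bowl":(0,[(T,173.3,355.3),(S,131.3,237)]),"spoon":(0,[(T,212.1,127.3),(S,372.7,266.2)])}
for k,(z,l) in pts.items(): print(k,[np.round(onplane(c,(a,b),z)[:2],3).tolist() for c,a,b in l])
E
```

```text
shelf_edge [[0.564, -0.077], [0.573, -0.078]]
stop [[0.707, 0.022], [0.71, 0.04]]
spot [[0.493, -0.061], [0.496, -0.065]]
jarA [[0.391, -0.333], [0.379, -0.329]]
jarB [[0.466, -0.349], [0.469, -0.362]]
knob [[0.551, 0.132], [0.547, 0.149]]
pin [[0.651, -0.161], [0.646, -0.167], [0.651, -0.171]]
tomato [[0.44, 0.239], [0.462, 0.242]]
bowl [[0.631, -0.357], [0.633, -0.362]]
spoon [[0.499, 0.405], [0.493, 0.419]]
```

Top view (800x600 scale): shelf around (435,245), the board sticking out at (435,330) with its ring at (425,328), and the bolt knob at (323,305). There are two jar candidates, one grey-lidded amber at (565,342) and one all yellow at (559,388). The steel-lidded amber one fits the description, and the yellow one is the look-alike. I'll confirm this in a crop and fit the station pose.

```bash
python3 - <<'E'
from cell import imaging
from h import *
from scipy.optimize import least_squares
T=cam(imaging,"top");S=cam(imaging,"side")
obs=[(T,186.1,276.3,'se'),(S,164.7,246.3,'se'),(T,148.8,243.6,'st'),(S,217,195,'st'),(T,213.3,268.7,'sp'),(S,194.7,272.8,'sp'),
(T,194.3,209.3,'kn'),(S,252.2,250.3,'kn'),(T,167.5,297.6,'pin'),(S,171.8,227,'pin')]
def W(p):
    x,y,a,b,q=p; R=Ro.from_euler('z',a).as_matrix(); o=np.array([x,y,0])
    Rb=Ro.from_euler('z',b).as_matrix()
    f=lambda *v:o+R@np.array(v)
    return dict(se=f(-.085,.095,.13),st=f(.063,.2,.034),kn=f(-.09,.37-q,.047),pin=o,sp=f(*(Rb@[.18,-.01,.02])))
def res(p):
    w=W(p); return np.concatenate([proj(c,w[k])[0]-[b,a] for c,a,b,k in obs]+[[ (p[4]-.055)*500]])
s=least_squares(res,[.65,-.166,.02,2.6,.055],loss="soft_l1",f_scale=2)
p=s.x; print(p[:2].round(4),np.degrees(p[2:4]).round(2),p[4].round(4)); print(res(p).round(1))
np.save("st.npy",p)
w=W(p); print({k:v.round(3).tolist() for k,v in w.items()})
o=p[:2]
R=Ro.from_euler('z',p[2]).as_matrix(); O=np.r_[o,0]
a=cv2.imread("pics/top0.png"); b=cv2.imread("pics/side0.png")
K=4
def dr(im,C,x0,y0,ww,hh):
    cr=cv2.resize(im[y0:y0+hh,x0:x0+ww],None,fx=K,fy=K,interpolation=cv2.INTER_CUBIC)
    def pl(P,col):
        q=(((proj(C,[O+R@np.array(v) for v in P])-[x0,y0]+.5)*K)*8).astype(int); cv2.polylines(cr,[q.reshape(-1,1,2)],True,col,1,shift=3)
    pl([(-.085,-.05,.154),(.11,-.05,.154),(.11,.24,.154),(-.085,.24,.154)],(0,255,0))
    pl([(-.086,.28,.021),(-.056,.28,.021),(-.056,.35,.021),(-.086,.35,.021)],(255,255,0))
    Rb=Ro.from_euler('z',p[3]).as_matrix()
    pl([Rb@v for v in ([.08,-.055,.02],[.25,-.055,.02],[.25,.055,.02],[.08,.055,.02])],(255,0,255))
    for k in w:
        q=(proj(C,w[k])[0]-[x0,y0]+.5)*K; cv2.circle(cr,tuple(q.astype(int)),3,(0,0,255),-1)
    return cr
A=dr(a,T,185,120,200,75+60); B=dr(b,S,170,100,170,150)
cv2.imwrite("pics/c1.png",A); 
cv2.imwrite("pics/c2.png",B)
E
```

```text
[ 0.6495 -0.1667] [  1.67 147.7 ] 0.0556
[-1.   0.6  4.   1.2 -4.1 -0.   1.5 -1.2  1.8 -2.  -1.1 -0.5 -3.9  0.3
 -1.3 -1.5  1.6  0.5 -1.  -0.   0.3]
{'se': [0.562, -0.074, 0.13], 'st': [0.707, 0.035, 0.034], 'kn': [0.55, 0.145, 0.047], 'pin': [0.65, -0.167, 0.0], 'sp': [0.5, -0.066, 0.02]}
```

View pics/c1.png

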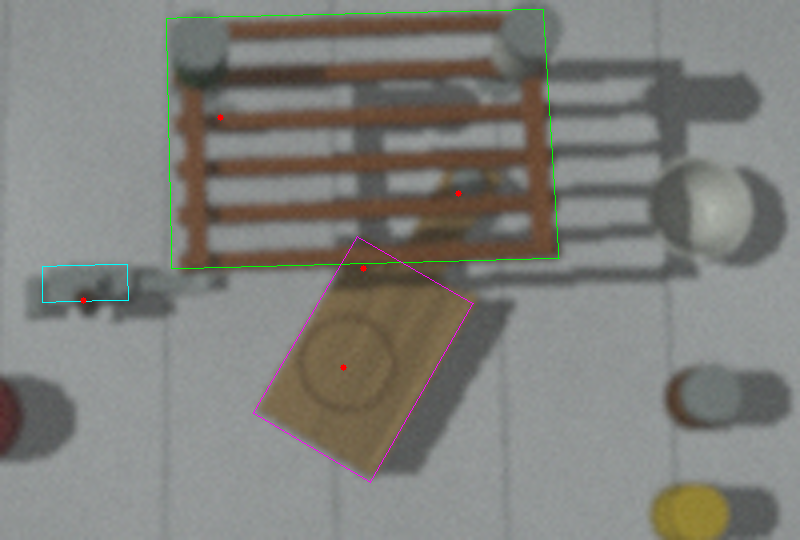

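View pics/c2.png

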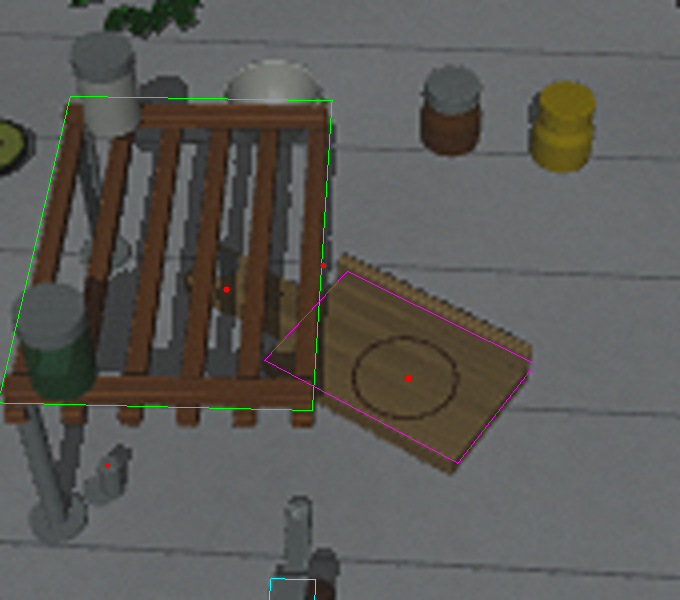

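The crop confirms it. The real jar is amber glass with a steel lid (top crop (705,395)), and the all-yellow look-alike is at (690,512). The station fit is good to about 5 mm. I'll move towards the bolt knob.

Request:
play_rows:
  increments:
    - [[7,-8.4,0],-0.31,5]
    - [[14,-16.7,0],-0.62,5]
    - [[21,-25,0],-0.93,5]
    - [[28.3,-33.4,0],-1.25,5]
    - [[28.3,-33.4,0],-1.25,5]
    - [[28.3,-33.4,0],-1.25,5]
    - [[28.3,-33.4,0],-1.25,5]
    - [[28.3,-33.4,0],-1.25,5]

```text
time: 2.1
position: [0.4029, -0.2644, 0.2192]
eef_rot: [179.9, -0.0, 92.4]
contact_force: [-0.3, -0.5, -0.5]
opening: 0.536
grip_force: 0.0
```

Request:
play_rows:
  increments:
    - [[40,16.2,0],0,5]
    - [[40,16.2,0],0,5]
    - [[40,16.2,0],0,5]
    - [[40,16.2,0],0,5]
    - [[40,16.2,0],0,5]
    - [[40,16.2,0],0,5]
    - [[40,16.2,0],0,5]
    - [[40,16.2,0],0,5]

```text
time: 3.1
position: [0.5508, 0.141, 0.2186]
eef_rot: [179.9, -0.1, 92.2]
contact_force: [-0.3, -0.1, 0.4]
opening: 0.542
grip_force: 0.0
```

```bash
cat > look.py <<'E'
import sys
from cell import status, imaging
from h import *
def look(c,name,pts,K=1.5):
    o=status.get_obs(); C=cam(imaging,c); im=imaging.get_image(c)
    cv2.imwrite(f"pics/{name}.png",cv2.resize(im[:,:,::-1],None,fx=K,fy=K))
    print(o["time"],o["position"].round(4),o["eef_rot"].round(2),C[2].round(3))
    for n,z in pts:
        print(n,[(round(d["p"],2),np.round(d["point"],1).tolist(),onplane(C,d["point"],z)[:2].round(4).tolist()) for d in imaging.pinpoint(c,n)][:3])
E
python3 -c "
from look import *
look('wrist','w1',[('bolt_knob',.047),('tomato',0),('shelf_edge',.13),('stop',.034),('board_spot',.02)])"
```

```text
3.1 [0.5508 0.141  0.2186] [ 1.7994e+02 -1.4000e-01  9.2180e+01] [0.548 0.215 0.385]
bolt_knob [(0.88, [173.8, 253.5], [0.5478, 0.1417])]
tomato []
shelf_edge []
stop [(0.95, [263.9, 384.0], [0.71, 0.0336])]
board_spot [(0.57, [325.4, 220.8], [0.5115, -0.0724])]
```

View pics/w1.png

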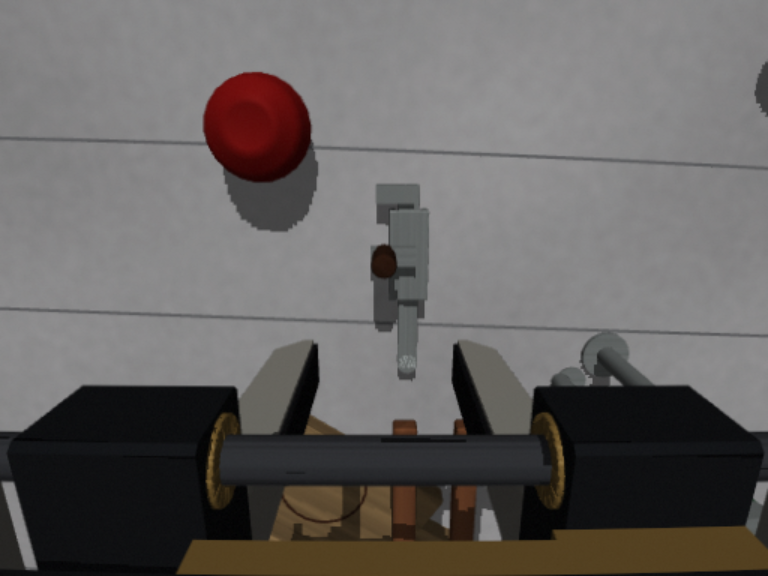

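The knob is at (384,262) in the wrist view, almost exactly under the TCP. I'll go down and grip it.

Request:
play_rows:
  increments:
    - [[0.1,-0.3,6],0,5]
    - [[0.1,-0.3,12],0,5]
    - [[0.1,-0.3,15],0,5]
    - [[0.1,-0.3,17],0,5]
    - [[0.1,-0.3,18.5],0,5]
    - [[0.1,-0.3,18.5],0,1]
    - [[0.1,-0.3,18.5],0,1]
    - [[0.1,-0.3,18.5],0,1]

```text
time: 4.4
position: [0.547, 0.1378, 0.0345]
eef_rot: [179.9, -0.0, 91.9]
contact_force: [-0.5, 0.4, -0.6]
opening: 0.265
grip_force: 0.0
```

Request:
play_rows:
  increments:
    - [[0,0,0],0,1]
    - [[1,0,0],0,1]
    - [[2,0,0],0,1]
    - [[3,0,0],0,1]
    - [[4,0,0],0,1]
    - [[5,0,0],0,1]
    - [[5.5,0,0],0,1]
    - [[5.5,0,0],0,1]

```text
time: 5.4
position: [0.5478, 0.1911, 0.0345]
eef_rot: [179.7, 0.1, 91.8]
contact_force: [9.0, -5.0, -2.1]
opening: 0.19
grip_force: 30.0
```

Request:
play_rows:
  increments:
    - [[0.3,0,0],0,1]
    - [[0.6,0,0],0,1]
    - [[0.6,0,0],0,1]

```text
time: 5.78
position: [0.5478, 0.1913, 0.0345]
eef_rot: [179.8, 0.5, 91.5]
contact_force: [10.1, -20.7, 4.1]
opening: 0.188
grip_force: 30.0
```

The bolt is at its end stop (20 N). I'll release, rise and go to the jar.

Request:
play_rows:
  increments:
    - [[-0.3,0,0],0,4.5]
    - [[-0.3,0,0],0,4.5]
    - [[-0.3,0,0],0,4.5]
    - [[-0.3,0,-6],0,4.5]
    - [[-0.3,0,-12],0,4.5]
    - [[-3,-1,-18],0.1,6]
    - [[-9,-2,-18.5],0.28,8.5]
    - [[-15,-3,-18.5],0.46,8.5]

```text
time: 6.78
position: [0.5195, 0.0472, 0.2201]
eef_rot: [179.9, -0.1, 65.4]
contact_force: [1.0, -0.3, -0.7]
opening: 0.75
grip_force: 0.0
```

Request:
play_rows:
  increments:
    - [[-5,-3.5,0],0.18,8.5]
    - [[-10,-9,0],0.36,8.5]
    - [[-18,-26,0],0.72,8.5]
    - [[-18,-26,0],0.9,8.5]
    - [[-18,-26,0],1.1,8.5]
    - [[-18,-26,0],1.1,8.5]

```text
time: 7.52
position: [0.2559, -0.0093, 0.2223]
eef_rot: [-179.2, -0.6, 19.3]
contact_force: [0.5, -1.3, 0.5]
opening: 0.914
grip_force: 0.0
```

```bash
python3 -c "
from cell import status
o=status.get_obs();print(o)"
```

```text
{'time': 7.525, 'joints': array([ 23.77349487,   2.07037446, -33.43500817, 144.60996663,
         0.47099762,  33.23234951, -80.74670287]), 'dq': array([ 90.94897623,  -6.82989098, -80.01651652,   3.40289361,
        -7.28964671,   1.61444991,  -0.95624384]), 'joint_torque': array([-14.41014826, -19.01566386,   4.09389094, -17.01576233,
         0.19002509,  -0.11946796,  -0.16052028]), 'position': array([ 0.25590176, -0.00927989,  0.22227148]), 'eef_rot': array([-179.20212302,   -0.5723044 ,   19.28233934]), 'contact_force': array([ 0.49101802, -1.34956165,  0.51066644]), 'wrist_torque': array([-0.04121247,  0.01690069, -0.03821025]), 'grip_force': 0.0, 'opening': 0.9136534629389302}
```

Request:
play_rows:
  increments:
    - [[0,0,0],0,8.5]

```text
time: 7.65
position: [0.2562, -0.0113, 0.2223]
eef_rot: [-179.2, -0.6, 18.9]
contact_force: [-0.3, -0.8, 1.0]
opening: 0.916
grip_force: 0.0
```

Request:
play_rows:
  increments:
    - [[6,1,0],0.05,8.5]
    - [[12,7,0],0.1,8.5]
    - [[12.6,14,0],0.2,8.5]
    - [[12,20,0],0.295,8.5]
    - [[11,26,0],0.295,8.5]
    - [[10,32,0],0.295,8.5]
    - [[8.8,38,0],0.295,8.5]
    - [[8.8,39.4,0],0.295,8.5]

```text
time: 8.65
position: [0.4699, -0.3569, 0.216]
eef_rot: [-179.1, -0.2, 2.1]
contact_force: [1.4, -0.2, 1.0]
opening: 0.908
grip_force: 0.0
```

```bash
python3 -c "
from look import *
look('wrist','w2',[('jar_center',.031),('bowl',0)])"
```

```text
8.65 [ 0.4699 -0.3569  0.216 ] [-179.13   -0.18    2.14] [ 0.544 -0.357  0.382]
jar_center [(0.9, [171.8, 259.6], [0.4715, -0.3587]), (0.74, [245.5, 243.0], [0.3817, -0.3426])]
bowl [(0.91, [23.5, 266.8], [0.6291, -0.36])]
```

Request:
play_rows:
  increments:
    - [[0.15,0.4,6],0,8.5]
    - [[0.15,0.47,12],0,8.5]
    - [[0.15,0.47,16],0,8.5]
    - [[0.15,0.47,18.5],0,8.5]
    - [[0.15,0.47,19.4],0,8.5]
    - [[0.15,0.47,19.4],0,4]
    - [[0.15,0.47,19.4],0,4]
    - [[0.15,0.47,19.4],0,4]

```text
time: 9.8
position: [0.472, -0.3556, 0.0243]
eef_rot: [-179.1, -0.4, 2.2]
contact_force: [-0.1, -0.9, -0.7]
opening: 0.641
grip_force: 0.0
```

Request:
play_rows:
  increments:
    - [[0,0,0],0,4]
    - [[0,0,0],0,4]
    - [[0,0,-2],0,4]
    - [[0,0,-5],0,4]
    - [[0,0,-9],0,4]
    - [[0,0,-12],0,4]
    - [[0,0,-12],0,4]

```text
time: 10.68
position: [0.4716, -0.358, 0.145]
eef_rot: [-179.2, -0.5, 2.1]
contact_force: [0.1, 0.5, -2.8]
opening: 0.545
grip_force: 30.0
```

Request:
play_rows:
  increments:
    - [[-0.3,-3,0],0,4]
    - [[-0.7,-8,0],0,4]
    - [[-1.2,-13.5,0],0,4]
    - [[-1.7,-19,0],0,4]
    - [[-2.2,-24,0],0,4]
    - [[-2.6,-28,0],0,4]
    - [[-2.6,-29.2,0],0,4]
    - [[-2.6,-29.2,0],0,4]

```text
time: 11.68
position: [0.4336, -0.0662, 0.1473]
eef_rot: [-179.0, -0.2, 2.3]
contact_force: [-0.6, -1.3, -2.2]
opening: 0.545
grip_force: 30.0
```

```bash
python3 -c "
from look import *
look('wrist','w3',[('board_spot',.02),('board',0),('jar_center',.15)])"
```

```text
11.675 [ 0.4336 -0.0662  0.1473] [-179.03   -0.23    2.27] [ 0.508 -0.067  0.314]
board_spot [(0.88, [112.6, 266.0], [0.5009, -0.0708])]
board []
jar_center []
```

View pics/w3.png

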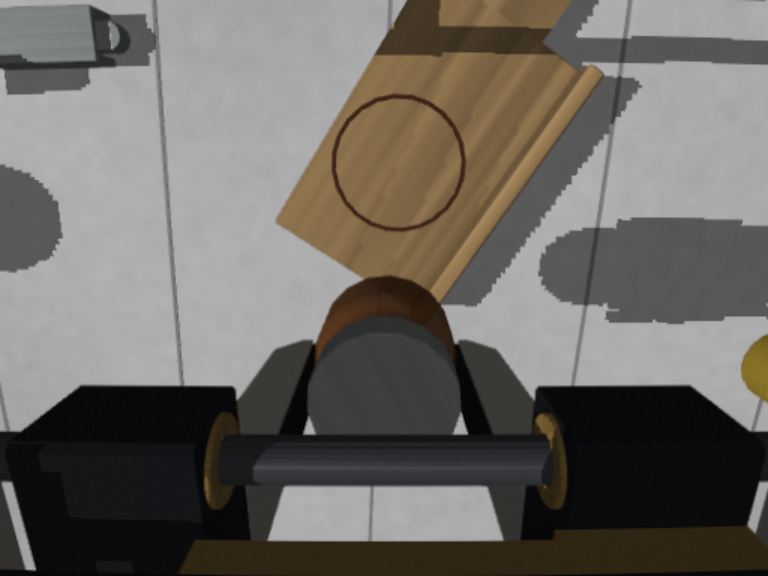

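The ring is centred at (398,163) in this view, giving (0.503,-0.071). I'll carry the jar over it and lower it.

Request:
play_rows:
  increments:
    - [[2.5,0.3,0],0,4]
    - [[5,0.6,1],0,4]
    - [[7,0.8,4],0,4]
    - [[7,0.9,7],0,4]
    - [[7,0.9,8.5],0,4]
    - [[7,0.9,9.3],0,4]
    - [[7,0.9,9.8],0,4]
    - [[7,0.9,9.8],0,4]

```text
time: 12.88
position: [0.5047, -0.0712, 0.0505]
eef_rot: [-179.0, -0.3, 2.2]
contact_force: [-0.1, 0.2, -2.4]
opening: 0.544
grip_force: 30.0
```

Request:
play_rows:
  increments:
    - [[0,0,0.2],0,4]
    - [[0,0,0.3],0,4]
    - [[0,0,0.4],0,4]
    - [[0,0,0.5],0,4]
    - [[0,0,0.5],0,4]

```text
time: 13.5
position: [0.5045, -0.071, 0.0451]
eef_rot: [-179.0, -0.3, 2.2]
contact_force: [-0.1, -0.8, -2.2]
opening: 0.546
grip_force: 30.0
```

Another 1 mm down, then open.

Request:
play_rows:
  increments:
    - [[0,0,0.1],0,4]
    - [[0,0,0.15],0,4]
    - [[0,0,0.15],0,5.5]
    - [[0,0,0.15],0,7.5]
    - [[0,0,0.15],0,7.5]
    - [[0,0,0.15],0,7.5]
    - [[0,0,-2],0,7.5]
    - [[0,0,-6],0,7.5]

```text
time: 14.5
position: [0.5035, -0.0718, 0.1047]
eef_rot: [-179.0, -0.1, 2.2]
contact_force: [0.7, 0.5, 0.3]
opening: 0.804
grip_force: 0.0
```

```bash
python3 -c "
from look import *
look('top','t4',[('jar_center',.051),('board_spot',.02)])
look('side','s4',[('jar_center',.051),('board_spot',.02)])"
```

```text
14.5 [ 0.5035 -0.0718  0.1047] [-1.79e+02 -1.20e-01  2.21e+00] [0.332 0.031 1.412]
jar_center []
board_spot [(0.8, [214.7, 270.3], [0.4885, -0.0657])]
14.65 [ 0.5053 -0.0723  0.1066] [-179.06   -0.48    2.15] [0.496 0.618 0.863]
jar_center [(0.82, [188.1, 270.0], [0.5053, -0.0637]), (0.81, [133.1, 309.4], [0.3852, -0.3084]), (0.21, [174.0, 225.9], [0.6397, -0.1112])]
board_spot [(0.96, [192.2, 271.3], [0.5011, -0.0741])]
```

The jar is on the ring. Next I need a backward lean for the push. Moves can't tilt the tool directly, so I'll rise and see how the arm behaves at its reach limit.

Request:
play_rows:
  increments:
    - [[0,0,-6],0,7.5]
    - [[-1,0,-12],0,4]
    - [[-2,0,-18],0,0]
    - [[-2,0,-24],0,0]
    - [[-2,0,-30],0,0]
    - [[-2,0,-36],0,0]
    - [[-2,0,-42],0,0]
    - [[-2,0,-48],0,0]

```text
time: 15.8
position: [0.4821, -0.0812, 0.5859]
eef_rot: [-179.0, -0.2, 2.2]
contact_force: [1.3, -0.7, -0.4]
opening: 0.102
grip_force: 0.0
```

Request:
play_rows:
  increments:
    - [[0,0,-6],0,0]
    - [[0,0,-12],0,0]
    - [[0,0,-18],0,0]
    - [[0,0,-24],0,0]
    - [[0,0,-30],0,0]
    - [[0,0,-36],0,0]

```text
time: 16.55
position: [0.4846, -0.0819, 0.7325]
eef_rot: [-179.8, -2.3, 2.1]
contact_force: [0.6, 0.3, -0.3]
opening: 0.0
grip_force: 0.0
```

```bash
python3 -c "
from cell import status
o=status.get_obs();print(o['joints'].round(1),o['position'],o['eef_rot'])"
```

```text
[-21.9   4.5  29.3  67.3  -2.9 106.4 -81.4] [ 0.48461856 -0.08191095  0.73246697] [-179.75745957   -2.34266499    2.13494881]
```

Request:
play_rows:
  increments:
    - [[0,0,-50],0,0]
    - [[0,0,-50],0,0]
    - [[0,0,-50],0,0]
    - [[0,0,-50],0,0]

```text
time: 17.05
position: [0.4757, -0.0804, 0.7689]
eef_rot: [179.5, -6.7, 2.2]
contact_force: [0.3, 0.3, -1.1]
opening: 0.006
grip_force: 0.0
```

```bash
python3 -c "
from cell import status
o=status.get_obs();print(o['joints'].round(1),o['position'],o['eef_rot'])"
```

```text
[-49.8   1.9  57.5  65.7  -2.4 106.6 -81. ] [ 0.47572682 -0.08042777  0.76892236] [179.54396662  -6.68911688   2.19381153]
```

Commanding past the limit builds up a lean in the right direction, and the lean stays. I'll continue.

Request:
play_rows:
  increments:
    - [[0,0,-50],0,0]
    - [[0,0,-50],0,0]
    - [[0,0,-50],0,0]
    - [[0,0,-50],0,0]
    - [[0,0,-50],0,0]
    - [[0,0,-50],0,0]
    - [[0,0,-50],0,0]
    - [[0,0,-50],0,0]

```text
time: 18.05
position: [0.4463, -0.0807, 0.8036]
eef_rot: [179.2, -11.1, 2.2]
contact_force: [-0.4, -0.9, -0.5]
opening: 0.002
grip_force: 0.0
```

```bash
python3 -c "
from cell import status
o=status.get_obs();print(o['joints'].round(1),o['position'],o['eef_rot'])"
```

```text
[ 1.290e+01 -1.000e-01 -9.500e+00  6.240e+01 -3.000e-01  1.066e+02
 -8.470e+01] [ 0.44630912 -0.0807473   0.80361673] [179.18883211 -11.1008446    2.16120751]
```

Request:
play_rows:
  increments:
    - [[25,0,-60],0,0]
    - [[25,0,-60],0,0]
    - [[25,0,-60],0,0]
    - [[25,0,-60],0,0]
    - [[25,0,-60],0,0]
    - [[25,0,-60],0,0]
    - [[25,0,-60],0,0]
    - [[25,0,-60],0,0]

```text
time: 19.05
position: [0.5124, -0.0693, 0.8405]
eef_rot: [178.4, -15.7, 2.4]
contact_force: [-0.0, 0.1, -0.4]
opening: 0.002
grip_force: 0.0
```

```bash
python3 -c "
from cell import status
o=status.get_obs();print(o['joints'].round(1),o['position'],o['eef_rot'])"
```

```text
[-37.4   3.9  45.4  54.9  -4.  106.6 -82. ] [ 0.51236705 -0.06927354  0.84048725] [178.42538095 -15.66923703   2.40506764]
```

Request:
play_rows:
  increments:
    - [[25,0,-60],0,0]
    - [[25,0,-60],0,0]
    - [[25,0,-60],0,0]
    - [[25,0,-60],0,0]
    - [[25,0,-60],0,0]
    - [[25,0,-60],0,0]
    - [[25,0,-60],0,0]
    - [[25,0,-60],0,0]

```text
time: 20.05
position: [0.5344, -0.055, 0.8788]
eef_rot: [177.9, -20.4, 2.4]
contact_force: [-0.3, 0.0, 0.5]
opening: 0.006
grip_force: 0.0
```

Request:
play_rows:
  increments:
    - [[25,0,-60],0,0]
    - [[25,0,-60],0,0]
    - [[25,0,-60],0,0]
    - [[25,0,-60],0,0]
    - [[25,0,-60],0,0]
    - [[25,0,-60],0,0]
    - [[25,0,-60],0,0]
    - [[25,0,-60],0,0]

```text
time: 21.05
position: [0.529, -0.0397, 0.918]
eef_rot: [177.4, -25.1, 2.7]
contact_force: [0.0, -0.0, -0.6]
opening: 0.006
grip_force: 0.0
```

```bash
python3 -c "
from cell import status
o=status.get_obs();print(o['joints'].round(1),o['position'],o['eef_rot'])"
```

```text
[-43.2   4.7  49.7  45.   -4.7 106.7 -84.6] [ 0.52902433 -0.03968338  0.91801189] [177.3682275  -25.05132379   2.65278141]
```

```bash
cat > kin.py <<'E'
import numpy as np
from scipy.spatial.transform import Rotation as Ro
from scipy.optimize import least_squares
D=[([65.277,34.387,-.145,91.679,.103,54.023,-4.575],[.2517,-.6794,.2177],[-179.91,0.01,20.33]),
([23.773,2.07,-33.435,144.61,.471,33.232,-80.747],[.2559,-.0093,.2223],[-179.2,-.57,19.28]),
([-21.9,4.5,29.3,67.3,-2.9,106.4,-81.4],[.4846,-.0819,.7325],[-179.76,-2.34,2.13]),
([-49.8,1.9,57.5,65.7,-2.4,106.6,-81.],[.4757,-.0804,.7689],[179.54,-6.69,2.19]),
([12.9,-.1,-9.5,62.4,-.3,106.6,-84.7],[.4463,-.0807,.8036],[179.19,-11.1,2.16]),
([-37.4,3.9,45.4,54.9,-4,106.6,-82],[.5124,-.0693,.8405],[178.43,-15.67,2.41]),
([-43.2,4.7,49.7,45,-4.7,106.7,-84.6],[.529,-.0397,.918],[177.37,-25.05,2.65])]
def fk(q,g):
    h,L1,L2,L3,b,s1,s3,s5,o7,s7=g[:10]
    R=Ro.from_euler('z',s1*q[0]+b,degrees=True); p=np.array([0,0,h])
    R=R*Ro.from_euler('y',q[1],degrees=True); p=p+R.apply([0,0,L1])
    R=R*Ro.from_euler('z',s3*q[2],degrees=True)*Ro.from_euler('y',q[3],degrees=True); p=p+R.apply([0,0,L2])
    R=R*Ro.from_euler('z',s5*q[4],degrees=True)*Ro.from_euler('y',q[5],degrees=True); p=p+R.apply([0,0,L3])
    R=R*Ro.from_euler('z',s7*q[6]+o7,degrees=True); return p,R
def fit():
    best=None
    for s1 in(1,-1):
     for s3 in (1,-1):
      for s5 in (1,-1):
       for s7 in(1,-1):
        f=lambda v:np.concatenate([np.r_[(fk(q,[*v[:5],s1,s3,s5,v[5],s7])[0]-p), .2*(Ro.from_euler('xyz',e,degrees=True).inv()*fk(q,[*v[:5],s1,s3,s5,v[5],s7])[1]).as_rotvec()] for q,p,e in D])
        for b0 in (0,90,180,-135,-90):
          s=least_squares(f,[.36,.5,.5,.3,b0,0],x_scale=[.1,.1,.1,.1,30,30])
          if best is None or s.cost<best[0]: best=(s.cost,[*s.x[:5],s1,s3,s5,s.x[5],s7],np.abs(s.fun).max())
    return best
if __name__=="__main__":
    b=fit(); print(b); np.save("kin.npy",b[1])
E
python3 kin.py; python3 -c "
from cell import status
print(status.get_obs()['joints'])"
```

```text
(np.float64(0.001041123384739007), [np.float64(0.3201730773237026), np.float64(0.64967935628202), np.float64(0.4451558235806268), np.float64(0.37916251538164014), np.float64(-5.6227658798861295), -1, -1, -1, np.float64(84.51603205481372), -1], np.float64(0.02846817057059087))
[-43.17677041   4.68740838  49.71601883  45.0111333   -4.6651909
 106.67401988 -84.62699085]
```

```bash
cat > kin2.py <<'E'
from kin import *
def fk2(q,v):
    h,L1,L2,L3,b,o7,a0,a1,a2,a3=v
    E=lambda a,t:Ro.from_euler(a,t,degrees=True)
    R=E('z',-q[0]+b); p=np.array([0,0,h])+R.apply([a0,0,0])
    R=R*E('y',q[1]); p=p+R.apply([a1,0,L1])
    R=R*E('z',-q[2])*E('y',q[3]); p=p+R.apply([a2,0,L2])
    R=R*E('z',-q[4])*E('y',q[5]); p=p+R.apply([a3,0,L3])
    return p,R*E('z',-q[6]+o7)
f=lambda v:np.concatenate([np.r_[fk2(q,v)[0]-p,.2*(Ro.from_euler('xyz',e,degrees=True).inv()*fk2(q,v)[1]).as_rotvec()] for q,p,e in D]+[.003*np.array(v[6:])])
s=least_squares(f,[.32,.6,.45,.38,-5.6,84.5,0,0,0,0],x_scale=[.1]*4+[30,30]+[.1]*4)
V=s.x
LO=np.array([-147.43,-19.82,-74.19,6.32,-59.91,6.04,-150.56]);HI=np.array([147.43,112.94,73.91,146.72,239.91,106.73,150.56])
def ik(p,Rt,q0):
    g=lambda q:np.r_[(fk2(q,V)[0]-p)*10,(Rt.inv()*fk2(q,V)[1]).as_rotvec()*3]
    s=least_squares(g,np.clip(q0,LO+.1,HI-.1),bounds=(LO,HI),x_scale=30)
    P,R=fk2(s.x,V); return s.x,np.linalg.norm(P-p),np.degrees(np.linalg.norm((Rt.inv()*R).as_rotvec()))
if __name__=="__main__":
    print(V.round(4),np.abs(s.fun).max(), np.abs(s.fun).reshape(-1)[:42].reshape(7,6).max(1).round(4))
    q0=[-10,0,0,130,0,20,-84]
    sx,sy,yw=.648,-.17,np.radians(2.2); Rs=np.array([[np.cos(yw),-np.sin(yw)],[np.sin(yw),np.cos(yw)]])
    for z in(.015,.03):
     for th in (25,32,38):
      for ph,ss in ((148,.1),(148,.15),(130,.13),(130,.19),(115,.15),(115,.2),(90,.2)):
        c,si=np.cos(np.radians(ph)),np.sin(np.radians(ph)); off=.055+.007*si-.0175*c
        t=np.array([sx,sy])+Rs@(ss*np.array([c,si])+off*np.array([-si,c]))
        best=min((ik(np.r_[t,z],Ro.from_euler('xyz',[180,-th,2+180*k],degrees=True),[-10,j2,j3,120,0,30,-84+180*k]) for k in(0,) for j3 in(0,40) for j2 in(-10,)),key=lambda a:a[1]+a[2]/100)
        print(z,th,ph,ss,t.round(3),best[0].round(0),round(best[1],3),round(best[2],1))
E
python3 kin2.py
```

```text
[ 2.77300e-01  6.58200e-01  4.49400e-01  3.26200e-01 -5.88040e+00
  8.42642e+01  1.92000e-02 -9.30000e-03  2.18000e-02  7.90000e-03] 0.02005986877851664 [0.0164 0.0201 0.0066 0.012  0.0193 0.0057 0.0085]
0.015 25 148 0.1 [ 0.525 -0.184] [  39.   42.  -28.  128.   85.    6. -151.] 0.028 10.3
0.015 25 148 0.15 [ 0.481 -0.159] [ 29.  38. -11. 131. -60.   6.  -7.] 0.038 13.4
0.015 25 130 0.13 [ 0.508 -0.122] [  30.   40.  -24.  131.   77.    6. -151.] 0.036 12.9
0.015 25 130 0.19 [ 0.467 -0.077] [  24.   37.  -22.  134.   72.    6. -151.] 0.046 15.5
0.015 25 115 0.15 [ 0.518 -0.068] [  18.   38.  -19.  130.   69.    6. -151.] 0.038 13.7
0.015 25 115 0.2 [ 0.495 -0.024] [ -3.  36.   4. 132. -60.   6. -28.] 0.045 15.4
0.015 25 90 0.2 [0.578 0.027] [-14.  39.   9. 125. -60.   6. -37.] 0.031 11.9
0.015 32 148 0.1 [ 0.525 -0.184] [  47.   44.  -35.  128.   90.    6. -151.] 0.04 14.9
0.015 32 148 0.15 [ 0.481 -0.159] [ 38.  39. -19. 131. -60.   6.  -2.] 0.051 18.1
0.015 32 130 0.13 [ 0.508 -0.122] [ 26.  38. -13. 130. -60.   6. -10.] 0.051 18.5
0.015 32 130 0.19 [ 0.467 -0.077] [ 19.  35.  -9.
[... 1923 characters left out ...]
.  133.   64.    6. -151.] 0.057 19.5
0.03 32 90 0.2 [0.578 0.027] [-14.  36.   9. 125. -60.   6. -37.] 0.043 16.6
0.03 38 148 0.1 [ 0.525 -0.184] [  71.   71.  -74.  132.  109.   39. -151.] 0.04 15.0
0.03 38 148 0.15 [ 0.481 -0.159] [ 47.  39. -27. 131. -60.   6.   2.] 0.06 20.9
0.03 38 130 0.13 [ 0.508 -0.122] [ 35.  37. -21. 130. -60.   6.  -6.] 0.061 21.7
0.03 38 130 0.19 [ 0.467 -0.077] [  40.   37.  -37.  135.   80.    6. -151.] 0.071 23.4
0.03 38 115 0.15 [ 0.518 -0.068] [  31.   37.  -31.  131.   75.    6. -151.] 0.063 22.3
0.03 38 115 0.2 [ 0.495 -0.024] [  19.   33.  -24.  133.   66.    6. -151.] 0.07 24.0
0.03 38 90 0.2 [0.578 0.027] [-15.  36.  10. 125. -60.   6. -37.] 0.056 21.4
```

```bash
cat > t.py <<'E'
from kin2 import *
sx,sy,yw=.648,-.17,np.radians(2.2); Rs=np.array([[np.cos(yw),-np.sin(yw)],[np.sin(yw),np.cos(yw)]])
def tcp(ph,ss):
    c,si=np.cos(np.radians(ph)),np.sin(np.radians(ph)); off=.055+.007*si-.0175*c
    return np.array([sx,sy])+Rs@(ss*np.array([c,si])+off*np.array([-si,c]))
for th in (32,38):
  for ph,ss in ((148,.12),(148,.19),(130,.19),(115,.2),(90,.2)):
    t=tcp(ph,ss); b=ik(np.r_[t,.02],Ro.from_euler('xyz',[180,-th,182],degrees=True),[-10,20,0,125,175,20,-80])
    print(th,ph,ss,t.round(3),b[0].round(0),round(b[1],3),round(b[2],1))
# continuation from present pose rotated by pi
q=np.array(D[-1][0]); 
for k in range(18):
    p,R=fk2(q,V); q=ik(p,R*Ro.from_euler('z',-10,degrees=True),q)[0]
print("rot",q.round(0))
for th,goal in ((33,None),):
    p,R=fk2(q,V); e=R.as_euler('xyz',degrees=True); print(e)
    for a,b in (([.53,-.04,.92],[.75,-.10,.6]),([.75,-.10,.6],[.55,-.16,.25])):
        a,b=map(np.array,(a,b))
        for k in range(1,16):
            x=a+(b-a)*k/15; q,dp,dr=ik(x,Ro.from_euler('xyz',[180,-25-10*min(1,k/15),182],degrees=True),q)
            if k%3==0: print(x.round(2),q.round(0),round(dp,3),round(dr,1))
E
python3 t.py
```

```text
32 148 0.12 [ 0.507 -0.174] [ 19.  52. -18. 102.  23.  62.  78.] 0.0 0.0
32 148 0.19 [ 0.447 -0.139] [ 13.  49. -10. 111.  17.  54.  81.] 0.0 0.0
32 130 0.19 [ 0.467 -0.077] [  -8.   48.   14.  139.  240.    6. -144.] 0.088 28.0
32 115 0.2 [ 0.495 -0.024] [  8.  51. -21. 107.  18.  58.  68.] 0.0 0.0
32 90 0.2 [0.578 0.027] [ 11.  58. -36.  95.  26.  70.  57.] 0.0 0.0
38 148 0.12 [ 0.507 -0.174] [10. 53. -5. 99. 14. 66. 88.] 0.0 0.0
38 148 0.19 [ 0.447 -0.139] [  7.  51.  -2. 108.  11.  59.  88.] 0.0 0.0
38 130 0.19 [ 0.467 -0.077] [  2.  51.  -3. 106.   8.  60.  86.] 0.0 0.0
38 115 0.2 [ 0.495 -0.024] [  2.  53. -11. 103.  10.  64.  77.] 0.0 0.0
38 90 0.2 [0.578 0.027] [-8. 55. -1. 91.  1. 72. 83.] 0.0 0.0
rot [-24.   3.  24.  45.   0. 106.  92.]
[-174.69375035   24.79809457 -176.81749673]
[ 0.57 -0.05  0.86] [-38.  13.  48.  59.  -1. 107. 104.] 0.106 31.7
[ 0.62 -0.06  0.79] [-26.  16.  35.  59.  -1. 107. 103.] 0.095 28.3
[ 0.66 -0.08  0.73] [-18.  21.  27.  59.  -0. 107. 102.] 0.085 25.4
[ 0.71 -0.09  0.66] [-13.  26.  22.  57.  -0. 107. 102.] 0.077 23.1
[ 0.75 -0.1   0.6 ] [-10.  32.  19.  55.  -0. 107. 101.] 0.071 21.4
[ 0.71 -0.11  0.53] [ -5.  32.  13.  59.  -0. 107. 100.] 0.03 8.9
[ 0.67 -0.12  0.46] [ -5.  35.  15.  64.  -0. 107. 101.] 0.011 3.2
[ 0.63 -0.14  0.39] [ -4.  36.  15.  72.   1. 103. 102.] 0.0 0.0
[ 0.59 -0.15  0.32] [ -3.  36.  13.  81.   2.  94. 102.] 0.0 0.0
[ 0.55 -0.16  0.25] [ -1.  38.  12.  90.   3.  86. 102.] 0.0 0.0
```

```bash
sed -i "s/\[180,-th,182\]/[180,th,182]/; s/\[180,-25-10\*min(1,k\/15),182\]/[180,25+10*min(1,k\/15),182]/" t.py; python3 t.py
```

```text
32 148 0.12 [ 0.507 -0.174] [ 42.  53. -32. 146. 169.  42. -51.] 0.0 0.0
32 148 0.19 [ 0.447 -0.139] [  -3.   55.   45.  147.  240.   62. -120.] 0.029 5.8
32 130 0.19 [ 0.467 -0.077] [ 46.  71. -74. 147. 121.  66. -18.] 0.032 6.3
32 115 0.2 [ 0.495 -0.024] [ 35.  72. -74. 147. 121.  74. -27.] 0.023 4.5
32 90 0.2 [0.578 0.027] [ -3.  47.  -9. 142. 170.  42. -86.] 0.0 0.0
38 148 0.12 [ 0.507 -0.174] [  -9.   74.   67.  147.  240.   95. -127.] 0.007 1.3
38 148 0.19 [ 0.447 -0.139] [   2.   57.   44.  147.  240.   69. -116.] 0.043 8.2
38 130 0.19 [ 0.467 -0.077] [ -18.   63.   59.  147.  240.   75. -133.] 0.047 8.8
38 115 0.2 [ 0.495 -0.024] [ 36.  74. -74. 147. 126.  76. -27.] 0.04 7.3
38 90 0.2 [0.578 0.027] [ -1.  52. -13. 146. 169.  57. -84.] 0.0 0.0
rot [-24.   3.  24.  45.   0. 106.  92.]
[-174.69375035   24.79809457 -176.81749673]
[ 0.57 -0.05  0.86] [-17.   3.  21.  56.  -7.  95.  94.] 0.0 0.0
[ 0.62 -0.06  0.79] [-15.   3.  20.  65.  -7.  83.  96.] 0.0 0.0
[ 0.66 -0.08  0.73] [-11.   5.  18.  73.  -9.  73.  98.] 0.0 0.0
[ 0.71 -0.09  0.66] [ -9.   8.  16.  79. -11.  62. 101.] 0.0 0.0
[ 0.75 -0.1   0.6 ] [ -5.  11.  12.  83. -14.  52. 104.] 0.0 0.0
[ 0.71 -0.11  0.53] [ -1.  12.  10.  88. -11.  54. 104.] 0.0 0.0
[ 0.67 -0.12  0.46] [  5.  10.   4. 101. -13.  42. 109.] 0.0 0.0
[ 0.63 -0.14  0.39] [ 13.  10.  -2. 112. -19.  30. 118.] 0.0 0.0
[ 0.59 -0.15  0.32] [ 30.  12. -18. 123. -27.  17. 130.] 0.0 0.0
[ 0.55 -0.16  0.25] [ 44.  17. -32. 131. -44.   6. 151.] 0.006 2.2
```

```bash
cat > t2.py <<'E'
from kin2 import *
import sys
exec(open('t.py').read().split("for th in")[0].replace("from kin2 import *",""))
for th in (30,35):
  for ph in (148,135,120,105,90):
    row=[]
    for ss in (.1,.13,.16,.2):
      t=tcp(ph,ss); b=min((ik(np.r_[t,.018],Ro.from_euler('xyz',[180,th,182],degrees=True),s)for s in([10,50,-20,140,169,42,-70],[0,45,0,140,175,40,-86])),key=lambda b:b[1]+b[2]/200)
      row.append((ss,t.round(2).tolist(),round(b[1]*1000),round(b[2],1),b[0][[2,3,4]].round().tolist()))
    print(th,ph,row)
q0=np.array([-24,3,24,45,0,106,92.])
for side in(1,-1):
    q=q0.copy(); w=[[.53,-.04,.92],[.45,.5*side,.6],[.40,.5*side,.25],[.52,.15*side,.22],[.50,-.17,.2]]
    for a,b in zip(w[:-1],w[1:]):
        a,b=map(np.array,(a,b)); mx=0
        for k in range(1,13):
            x=a+(b-a)*k/12; q,dp,dr=ik(x,Ro.from_euler('xyz',[180,33,182],degrees=True),q); mx=max(mx,dp)
        print(side,b,q.round(0),round(dp,3),round(dr,1),round(mx,3))
E
python3 t2.py
```

```text
30 148 [(0.1, [0.52, -0.18], 0, np.float64(0.0), [-22.0, 142.0, 179.0]), (0.13, [0.5, -0.17], 0, np.float64(0.0), [-20.0, 146.0, 180.0]), (0.16, [0.47, -0.15], 11, np.float64(2.0), [53.0, 147.0, 240.0]), (0.2, [0.44, -0.13], 30, np.float64(5.9), [43.0, 147.0, 240.0])]
30 135 [(0.1, [0.53, -0.16], 0, np.float64(0.0), [-21.0, 144.0, 177.0]), (0.13, [0.5, -0.13], 1, np.float64(0.1), [62.0, 147.0, 240.0]), (0.16, [0.48, -0.11], 15, np.float64(2.8), [57.0, 147.0, 240.0]), (0.2, [0.45, -0.09], 32, np.float64(6.4), [51.0, 147.0, 240.0])]
30 120 [(0.1, [0.54, -0.12], 0, np.float64(0.0), [-9.0, 144.0, 187.0]), (0.13, [0.52, -0.1], 0, np.float64(0.0), [-62.0, 147.0, 134.0]), (0.16, [0.5, -0.07], 10, np.float64(2.0), [66.0, 147.0, 240.0]), (0.2, [0.48, -0.04], 24, np.float64(4.6), [-74.0, 147.0, 119.0])]
30 105 [(0.1, [0.56, -0.09], 0, np.float64(0.0), [-20.0, 143.0, 171.0]), (0.13, [0.55, -0.07], 0, np.float64(0.0), [-21.0, 145.0, 168.0]), (0.16, [0.54, -0.04], 0, np.float64(0.0), [-21.0, 146.0, 165.0]), (0.2, [0.53, 0.0], 4, np.float64(0.7), [-74.0, 147.0, 123.0])]
30 90 [(0.1, [0.58, -0.07],
[... 1449 characters left out ...]
(0.16, [0.58, -0.01], 0, np.float64(0.0), [-21.0, 144.0, 166.0]), (0.2, [0.58, 0.03], 0, np.float64(0.0), [-21.0, 144.0, 161.0])]
1 [0.45 0.5  0.6 ] [-60.  10.  -9.  84.  32.  71.  17.] 0.0 0.0 0.0
1 [0.4  0.5  0.25] [-63.  24. -13. 117.  60.  42. -29.] 0.0 0.0 0.0
1 [0.52 0.15 0.22] [-14.  18. -22. 138. 108.  21. -44.] 0.0 0.0 0.0
1 [ 0.5  -0.17  0.2 ] [ 54.  25. -45. 141. 157.  11. -48.] 0.0 0.0 0.0
-1 [ 0.45 -0.5   0.6 ] [ 68.  11. -15.  83. -27.  71. 151.] 0.0 0.0 0.0
-1 [ 0.4  -0.5   0.25] [ 94.  33. -51. 115.  -7.  26. 150.] 0.0 0.0 0.0
-1 [ 0.52 -0.15  0.22] [ 41.  18. -29. 133. -44.   6. 151.] 0.011 3.7 0.011
-1 [ 0.5  -0.17  0.2 ] [ 48.  20. -32. 134. -40.   6. 151.] 0.016 5.2 0.016
```

Kinematics shows that the leaned pose near the board needs the wrist flipped (j5≈170). I can get there by turning the tool half round and descending on the left side, so I'll turn first.

Request:
play_rows:
  increments:
    - [[0,0,1],-0.18,0]
    - [[0,0,1],-0.36,0]
    - [[0,0,1],-0.54,0]
    - [[0,0,1],-0.72,0]
    - [[0,0,1],-0.9,0]
    - [[0,0,1],-1.08,0]
    - [[0,0,1],-1.26,0]
    - [[0,0,1],-1.44,0]

```text
time: 22.05
position: [0.5333, -0.0401, 0.909]
eef_rot: [154.8, -0.7, 85.1]
contact_force: [-1.2, 0.3, 1.3]
opening: 0.005
grip_force: 0.0
```

Request:
play_rows:
  increments:
    - [[0,0,0],-0.18,0]
    - [[0,0,0],-0.36,0]
    - [[0,0,0],-0.54,0]
    - [[0,0,0],-0.72,0]
    - [[0,0,0],-0.9,0]
    - [[0,0,0],-1.08,0]
    - [[0,0,0],-1.26,0]
    - [[0,0,0],-1.44,0]

```text
time: 23.05
position: [0.5333, -0.0401, 0.909]
eef_rot: [175.8, 24.9, 166.5]
contact_force: [-0.2, -0.6, -0.6]
opening: 0.004
grip_force: 0.0
```

```bash
python3 -c "
from cell import status
from scipy.spatial.transform import Rotation as Ro
o=status.get_obs();print(o['joints'].round(1),o['position'],o['eef_rot']);print(Ro.from_euler('xyz',o['eef_rot'],degrees=True).as_matrix().round(3))"
```

```text
[-34.4   3.9  37.2  46.6  -1.9 105.1  78.8] [ 0.53330512 -0.04006093  0.90899651] [175.77656148  24.85239264 166.48190554]
[[-0.882  0.203  0.425]
 [ 0.212  0.977 -0.026]
 [-0.42   0.067 -0.905]]
```

Request:
play_rows:
  increments:
    - [[-25,0,-60],-0.13,0]
    - [[-25,0,-60],-0.26,0]
    - [[-25,0,-60],-0.26,0]
    - [[-25,0,-60],-0.26,0]
    - [[-25,0,-60],-0.26,0]
    - [[-25,0,-60],-0.26,0]
    - [[-25,0,-60],-0.26,0]
    - [[-25,0,-60],-0.26,0]

```text
time: 24.05
position: [0.5079, -0.0599, 0.9574]
eef_rot: [-176.8, 29.7, -177.2]
contact_force: [0.7, 0.7, 0.7]
opening: 0.005
grip_force: 0.0
```

Request:
play_rows:
  increments:
    - [[-25,0,-60],0,0]
    - [[-25,0,-60],0,0]
    - [[-25,0,-60],0,0]
    - [[-25,0,-60],0,0]
    - [[-25,0,-60],0,0]
    - [[-25,0,-60],0,0]
    - [[-25,0,-60],0,0]

```text
time: 24.92
position: [0.498, -0.0543, 0.9949]
eef_rot: [-176.3, 34.2, -176.5]
contact_force: [-0.2, -0.5, 0.3]
opening: -0.0
grip_force: 0.0
```

```bash
cat > st.py <<'E'
from cell import status
import sys, numpy as np
from scipy.spatial.transform import Rotation as Ro
o=status.get_obs();R=Ro.from_euler('xyz',o['eef_rot'],degrees=True).as_matrix()
print(o['joints'].round(2),o['position'].round(4),o['eef_rot'].round(1),o['contact_force'].round(1)); print('z axis',R[:,2].round(3))
for a in sys.argv[1:]:
    t=np.array(eval(a)); print(a,'cm tool:',(R.T@(t-o['position'])*100).round(1))
E
python3 st.py [.45,.5,.6]
```

```text
[-54.08   0.85  56.46  38.45  -0.17 106.67  94.37] [ 0.498  -0.0543  0.9949] [-176.3   34.2 -176.5] [-0.2 -0.5  0.3]
z axis [ 0.564 -0.031 -0.825]
[.45,.5,.6] cm tool: [23.4 57.6 28.2]
```

Request:
play_rows:
  increments:
    - [[2,5,2.5],0,0]
    - [[4,10,5],0,0]
    - [[6,15,7.5],0,0]
    - [[8,20,10],0,0]
    - [[10,25,12.5],0,0]
    - [[12,30,15],0,0]
    - [[14,35,17.5],0,0]
    - [[16,40,20],0,0]

```text
time: 25.92
position: [0.4714, 0.3258, 0.72]
eef_rot: [-176.3, 34.2, -176.9]
contact_force: [0.7, 0.6, 0.5]
opening: 0.006
grip_force: 0.0
```

```bash
python3 st.py [.45,.5,.6] [.40,.5,.25]
```

```text
[-74.75  -1.01  16.71  81.93  30.37  82.12  34.32] [0.4714 0.3258 0.72  ] [-176.3   34.2 -176.9] [0.7 0.6 0.5]
z axis [ 0.564 -0.034 -0.825]
[.45,.5,.6] cm tool: [ 7.7 18.1  8.1]
[.40,.5,.25] cm tool: [31.5 20.  34.2]
```

j5 is moving the right way (30°). I'll keep descending.

Request:
play_rows:
  increments:
    - [[4,4.5,4],0,0]
    - [[8,9,8],0,0]
    - [[12,13,12],0,0]
    - [[16,17,16],0,0]
    - [[20,20,20],0,0]
    - [[24,20,24.5],0,0]
    - [[28,20,29.5],0,0]
    - [[31.5,20,34.2],0,0]

```text
time: 26.92
position: [0.4019, 0.4992, 0.2752]
eef_rot: [-176.3, 34.2, -176.8]
contact_force: [-0.3, 1.3, 0.1]
opening: 0.009
grip_force: 0.0
```

```bash
python3 st.py [.40,.5,.25] [.52,.15,.25] [.5,-.17,.22]
```

```text
[-83.27  23.07  13.53 115.27  44.57  41.51 -13.13] [0.4019 0.4992 0.2752] [-176.3   34.2 -176.8] [-0.3  1.3  0.1]
z axis [ 0.564 -0.034 -0.825]
[.40,.5,.25] cm tool: [1.6 0.2 2. ]
[.52,.15,.25] cm tool: [ -6.7 -35.    9.9]
[.5,-.17,.22] cm tool: [ -1.9 -66.7  12.3]
```

Request:
play_rows:
  increments:
    - [[-1,-5,1.5],0,0]
    - [[-2,-10,3],0,0]
    - [[-3,-15,4.5],0,0]
    - [[-4,-20,6],0,0]
    - [[-5,-25,7.5],0,0]
    - [[-6,-30,9],0,0]
    - [[-6.7,-35,9.9],0,0]
    - [[-6.7,-35,9.9],0,0]

```text
time: 27.92
position: [0.5202, 0.145, 0.2522]
eef_rot: [-176.2, 34.2, -177.1]
contact_force: [-0.6, -0.5, 0.4]
opening: 0.005
grip_force: 0.0
```

```bash
python3 st.py [.52,.15,.25] [.5,-.05,.23] [.5,-.23,.2]
```

```text
[-60.61  13.97  32.68 138.99  89.22  11.19 -25.26] [0.5202 0.145  0.2522] [-176.2   34.2 -177.1] [-0.6 -0.5  0.4]
z axis [ 0.564 -0.038 -0.825]
[.52,.15,.25] cm tool: [0.1 0.5 0.2]
[.5,-.05,.23] cm tool: [  3.7 -19.3   1.4]
[.5,-.23,.2] cm tool: [  6.1 -37.1   4.6]
```

Request:
play_rows:
  increments:
    - [[1,-5,0.7],0,0]
    - [[2,-10,1.2],0,0]
    - [[3,-15,1.8],0,0]
    - [[4,-20,2.2],0,0]
    - [[5,-25,2.8],0,0]
    - [[5.5,-30,3.5],0,0]
    - [[5.8,-35,4.6],0,0]
    - [[5.8,-36,4.6],0,0]

```text
time: 28.92
position: [0.5099, -0.1335, 0.21]
eef_rot: [-176.2, 34.1, -176.7]
contact_force: [1.0, 0.3, 0.5]
opening: 0.006
grip_force: 0.0
```

```bash
python3 st.py [.505,-.222,.1] [.505,-.222,.02]
```

```text
[ 24.45  16.85 -16.32 142.41 176.23  12.81 -73.68] [ 0.5099 -0.1335  0.21  ] [-176.2   34.1 -176.7] [1.  0.3 0.5]
z axis [ 0.563 -0.034 -0.826]
[.505,-.222,.1] cm tool: [ 7.  -8.2  9.1]
[.505,-.222,.02] cm tool: [11.5 -7.8 15.7]
```

Request:
play_rows:
  increments:
    - [[0,-4,0],0,0]
    - [[0.5,-8.5,0],0,0]
    - [[1,-8.5,1.5],0,0]
    - [[4,-8.5,5],0,0]
    - [[7,-8.3,9.1],0,0]
    - [[7,-8.2,9.1],0,0]

```text
time: 29.68
position: [0.5029, -0.2201, 0.0955]
eef_rot: [-176.5, 33.7, -176.9]
contact_force: [0.3, -0.2, -0.2]
opening: 0.006
grip_force: 0.0
```

```bash
python3 st.py [.505,-.222,.02]; python3 -c "
from look import *
look('top','t5',[('board_spot',.02),('jar_center',.051)],1)
look('side','s5',[('jar_center',.051),('board_spot',.02)],1.5)"
```

```text
[ 36.09  34.32 -15.67 143.75 187.21  28.91 -69.73] [ 0.5029 -0.2201  0.0955] [-176.5   33.7 -176.9] [ 0.3 -0.2 -0.2]
z axis [ 0.556 -0.031 -0.831]
[.505,-.222,.02] cm tool: [4.  0.2 6.4]
29.675 [ 0.5029 -0.2201  0.0955] [-176.52   33.68 -176.91] [0.332 0.031 1.412]
board_spot [(0.79, [209.3, 274.0], [0.5062, -0.078]), (0.16, [195.5, 191.6], [0.5518, 0.1923])]
jar_center [(0.72, [247.1, 356.6], [0.3817, -0.3364]), (0.64, [209.0, 272.1], [0.5033, -0.0695]), (0.64, [210.8, 124.3], [0.4974, 0.4017])]
29.825 [ 0.5047 -0.2213  0.1018] [-176.11   34.19 -176.67] [0.496 0.618 0.863]
jar_center [(0.77, [130.0, 308.5], [0.3878, -0.3237]), (0.58, [188.8, 272.2], [0.4988, -0.0615])]
board_spot [(0.68, [193.6, 270.8], [0.5024, -0.0686]), (0.15, [293.5, 284.0], [0.4579, 0.243])]
```

View pics/s5.png

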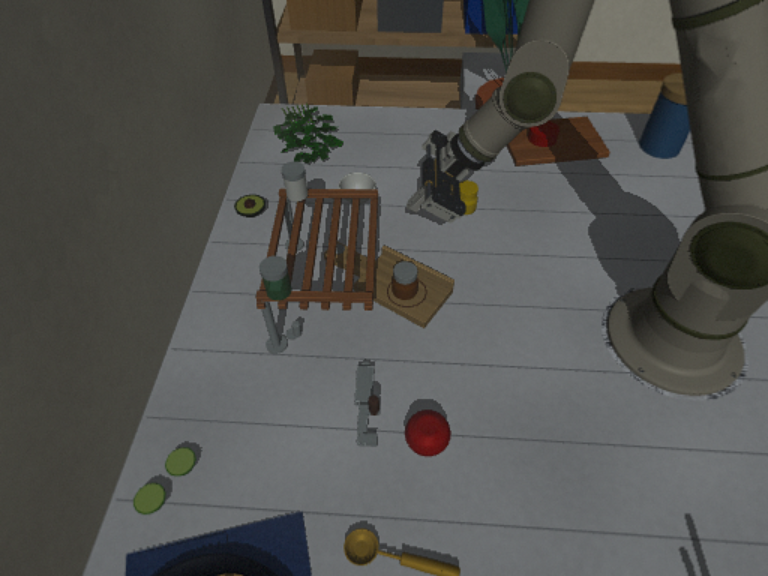

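The jar stands on the ring (405,282), the board is still swung out, and the leaned gripper is by the rail. I'll compute the push path.

```bash
cat > path.py <<'E'
from cell import status
from h import *
import sys
from kin2 import ik,V
sx,sy,yw=.648,-.17,np.radians(2.2); Rs=np.array([[np.cos(yw),-np.sin(yw)],[np.sin(yw),np.cos(yw)]])
o=status.get_obs(); R=Ro.from_euler('xyz',o['eef_rot'],degrees=True).as_matrix(); q=o['joints']
print(o['position'].round(4),o['eef_rot'].round(1))
for a in sys.argv[2:]:
    ph,ss=map(float,a.split(',')); c,si=np.cos(np.radians(ph)),np.sin(np.radians(ph)); off=.055+.007*si-.0175*c
    t=np.r_[np.array([sx,sy])+Rs@(ss*np.array([c,si])+off*np.array([-si,c])),float(sys.argv[1])]
    q,dp,dr=ik(t,Ro.from_matrix(R),q)
    print(a,t.round(3),(R.T@(t-o['position'])*100).round(1),'ik err',round(dp,3),round(dr,1),q[[2,3,4]].round())
E
python3 path.py .018 148,.1 140,.1 132,.1 124,.1 116,.11 108,.12 100,.135 95,.145 90,.15; python3 st.py [.507,-.218,.018]
```

```text
[ 0.5047 -0.2223  0.1028] [-176.    34.3 -176.7]
148,.1 [ 0.525 -0.184  0.018] [3.  4.3 8. ] ik err 0.0 0.0 [-14. 146. 185.]
140,.1 [ 0.524 -0.166  0.018] [2.9 6.  7.9] ik err 0.0 0.1 [-14. 147. 183.]
132,.1 [ 0.527 -0.148  0.018] [2.6 7.8 8. ] ik err 0.001 0.1 [ 74. 147. 237.]
124,.1 [ 0.532 -0.131  0.018] [2.1 9.6 8.2] ik err 0.001 0.3 [ 74. 147. 236.]
116,.11 [ 0.535 -0.106  0.018] [ 1.7 12.1  8.3] ik err 0.004 0.7 [ 74. 147. 236.]
108,.12 [ 0.544 -0.081  0.018] [ 0.9 14.6  8.7] ik err 0.003 0.4 [ 74. 147. 234.]
100,.135 [ 0.556 -0.052  0.018] [-0.3 17.4  9.3] ik err 0.0 0.0 [ 72. 146. 231.]
95,.145 [ 0.567 -0.034  0.018] [-1.2 19.2  9.8] ik err 0.0 0.0 [ 69. 145. 229.]
90,.15 [ 0.58  -0.022  0.018] [-2.4 20.3 10.5] ik err 0.0 0.0 [ 65. 143. 227.]
[ 36.26  33.56 -15.74 143.72 187.3   28.87 -69.77] [ 0.5047 -0.2223  0.1028] [-176.    34.3 -176.7] [-0.8  0.5  1. ]
z axis [ 0.565 -0.037 -0.824]
[.507,-.218,.018] cm tool: [4.6 0.9 7.1]
```

Request:
play_rows:
  increments:
    - [[1.5,0.3,2.5],0,0]
    - [[3,0.6,5],0,0]
    - [[4,0.8,6.4],0,0]
    - [[4.5,0.9,6.9],0,0]
    - [[4.5,0.9,6.9],0,0]

```text
time: 30.6
position: [0.5053, -0.2177, 0.0182]
eef_rot: [-176.1, 34.1, -176.8]
contact_force: [-0.1, -0.3, -0.9]
opening: 0.008
grip_force: 0.0
```

```bash
python3 path.py .018 148,.1 140,.1 132,.1 124,.1 116,.1 108,.11
```

```text
[ 0.5053 -0.2177  0.0182] [-176.1   34.1 -176.8]
148,.1 [ 0.525 -0.184  0.018] [-1.7  3.3  1. ] ik err 0.0 0.0 [-16. 146. 183.]
140,.1 [ 0.524 -0.166  0.018] [-1.8  5.1  0.9] ik err 0.0 0.0 [-16. 147. 181.]
132,.1 [ 0.527 -0.148  0.018] [-2.1  6.9  1. ] ik err 0.001 0.2 [-74. 147. 131.]
124,.1 [ 0.532 -0.131  0.018] [-2.6  8.6  1.2] ik err 0.002 0.3 [-74. 147. 131.]
116,.1 [ 0.54  -0.114  0.018] [-3.3 10.2  1.6] ik err 0.0 0.0 [-74. 147. 131.]
108,.11 [ 0.547 -0.09   0.018] [-4.  12.7  1.9] ik err 0.0 0.0 [-74. 147. 130.]
```

Request:
play_rows:
  increments:
    - [[-0.9,1.6,0.5],0,0]
    - [[-1.4,2.6,0.8],0,0]
    - [[-1.7,3.3,1],0,0]
    - [[-1.7,3.9,1],0,0]
    - [[-1.8,4.5,0.9],0,0]
    - [[-1.8,5.1,0.9],0,0]
    - [[-1.9,5.7,0.9],0,0]
    - [[-2,6.3,1],0,0]

```text
time: 31.6
position: [0.5257, -0.156, 0.0169]
eef_rot: [-176.0, 34.1, -176.9]
contact_force: [-2.5, -6.9, 2.9]
opening: 0.004
grip_force: 2.9
```

```bash
python3 path.py .018  132,.1 124,.1 116,.1 108,.11 100,.12; python3 st.py; python3 -c "
from look import *
look('side','s6',[('jar_center',.051),('board_spot',.02)],1.5)"
```

```text
[ 0.5257 -0.156   0.0169] [-176.    34.1 -176.9]
132,.1 [ 0.527 -0.148  0.018] [-0.2  0.7 -0.1] ik err 0.001 0.2 [-74. 147. 131.]
124,.1 [ 0.532 -0.131  0.018] [-0.7  2.5  0.2] ik err 0.002 0.3 [-74. 147. 131.]
116,.1 [ 0.54  -0.114  0.018] [-1.4  4.1  0.5] ik err 0.0 0.0 [-74. 147. 131.]
108,.11 [ 0.547 -0.09   0.018] [-2.1  6.6  0.8] ik err 0.0 0.0 [-74. 147. 130.]
100,.12 [ 0.559 -0.066  0.018] [-3.2  8.9  1.4] ik err 0.0 0.0 [-73. 145. 129.]
[ 31.29  48.14 -25.75 146.67 165.74  47.12 -55.92] [ 0.5257 -0.156   0.0169] [-176.    34.1 -176.9] [-2.5 -6.9  2.9]
z axis [ 0.562 -0.04  -0.826]
31.6 [ 0.5257 -0.156   0.0169] [-175.98   34.08 -176.92] [0.496 0.618 0.863]
jar_center [(0.68, [191.7, 262.9], [0.5251, -0.049])]
board_spot [(0.88, [198.3, 266.7], [0.5138, -0.05])]
```

```bash
python3 path.py .02  132,.09 124,.09 116,.09 108,.1 100,.12 95,.14 90,.16
```

```text
[ 0.5255 -0.155   0.0166] [-176.2   34.  -176.9]
132,.09 [ 0.534 -0.156  0.02 ] [-0.9 -0.1  0.2] ik err 0.0 0.0 [-28. 146. 168.]
124,.09 [ 0.538 -0.139  0.02 ] [-1.3  1.6  0.4] ik err 0.0 0.0 [-29. 146. 166.]
116,.09 [ 0.545 -0.123  0.02 ] [-1.9  3.1  0.7] ik err 0.0 0.0 [-32. 146. 162.]
108,.1 [ 0.551 -0.099  0.02 ] [-2.5  5.5  0.9] ik err 0.0 0.0 [-32. 146. 159.]
100,.12 [ 0.559 -0.066  0.02 ] [-3.4  8.8  1.3] ik err 0.0 0.0 [-32. 146. 156.]
95,.14 [ 0.567 -0.039  0.02 ] [-4.2 11.5  1.6] ik err 0.0 0.0 [-33. 145. 153.]
90,.16 [ 0.58  -0.012  0.02 ] [-5.3 14.1  2.2] ik err 0.0 0.0 [-33. 143. 150.]
```

Request:
play_rows:
  increments:
    - [[-0.6,0.3,0.1],0,0]
    - [[-1,0.9,0.3],0,0]
    - [[-1.3,1.6,0.4],0,0]
    - [[-1.6,2.3,0.5],0,0]
    - [[-1.9,3.1,0.7],0,0]
    - [[-2.1,3.8,0.8],0,0]
    - [[-2.3,4.6,0.8],0,0]
    - [[-2.5,5.5,0.9],0,0]

```text
time: 32.75
position: [0.5512, -0.0984, 0.0206]
eef_rot: [-176.1, 34.1, -176.8]
contact_force: [-2.4, -3.4, 0.2]
opening: 0.008
grip_force: 1.9
```

```bash
python3 st.py; python3 path.py .018  108,.1 104,.11 100,.12 95,.14 90,.16 88,.165;python3 -c "
from look import *
look('side','s7',[('jar_center',.051),('board_spot',.02)],1.5)"
```

```text
[ 22.66  47.59 -26.9  145.76 158.26  48.09 -58.02] [ 0.5512 -0.0984  0.0206] [-176.1   34.1 -176.8] [-2.4 -3.4  0.2]
z axis [ 0.563 -0.037 -0.826]
[ 0.5512 -0.0984  0.0206] [-176.1   34.1 -176.8]
108,.1 [ 0.551 -0.099  0.018] [ 0.2 -0.1  0.2] ik err 0.0 0.0 [-34. 146. 158.]
104,.11 [ 0.554 -0.083  0.018] [-0.2  1.6  0.3] ik err 0.0 0.0 [-34. 146. 156.]
100,.12 [ 0.559 -0.066  0.018] [-0.7  3.2  0.5] ik err 0.0 0.0 [-34. 146. 155.]
95,.14 [ 0.567 -0.039  0.018] [-1.5  5.9  0.9] ik err 0.0 0.0 [-34. 145. 152.]
90,.16 [ 0.58  -0.012  0.018] [-2.6  8.5  1.5] ik err 0.0 0.0 [-34. 143. 149.]
88,.165 [ 0.586 -0.005  0.018] [-3.2  9.3  1.8] ik err 0.0 0.0 [-34. 143. 148.]
32.75 [ 0.5512 -0.0984  0.0206] [-176.1    34.13 -176.8 ] [0.496 0.618 0.863]
jar_center [(0.67, [205.2, 241.1], [0.5834, 0.0034])]
board_spot [(0.57, [211.3, 239.7], [0.5888, 0.0021])]
```

View pics/s7.png

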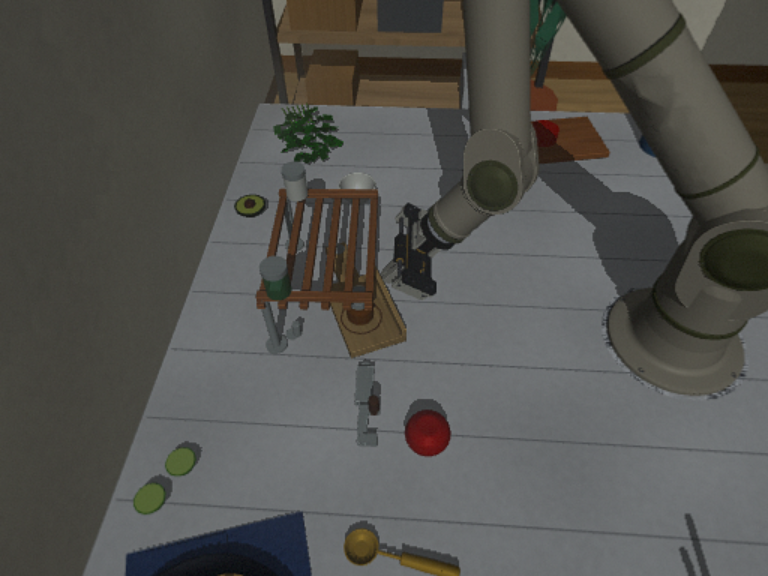

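The board has swung to about 110°, with the jar still on the ring (360,315). I'll keep pushing.

Request:
play_rows:
  increments:
    - [[-0.1,0.8,0.2],0,0]
    - [[-0.2,1.6,0.3],0,0]
    - [[-0.4,2.4,0.4],0,0]
    - [[-0.7,3.2,0.5],0,0]
    - [[-1,4.1,0.6],0,0]
    - [[-1.2,5,0.7],0,0]
    - [[-1.5,5.9,0.9],0,0]
    - [[-1.7,6.5,1],0,0]

```text
time: 33.9
position: [0.5695, -0.0319, 0.0179]
eef_rot: [-176.2, 34.1, -176.7]
contact_force: [-2.6, -3.0, -0.2]
opening: 0.006
grip_force: 1.5
```

```bash
python3 path.py .018 95,.14 92,.15 90,.16 88,.16; python3 -c "
from look import *
look('top','t8',[('stop',.034)],1)
look('side','s8',[('jar_center',.051),('board_spot',.02)],1.5)"
```

```text
[ 0.5695 -0.0319  0.0179] [-176.2   34.1 -176.7]
95,.14 [ 0.567 -0.039  0.018] [ 0.2 -0.7 -0.1] ik err 0.0 0.0 [-29. 145. 156.]
92,.15 [ 0.575 -0.025  0.018] [-0.5  0.7  0.3] ik err 0.0 0.0 [-29. 144. 155.]
90,.16 [ 0.58  -0.012  0.018] [-1.   1.9  0.5] ik err 0.0 0.0 [-29. 144. 153.]
88,.16 [ 0.586 -0.01   0.018] [-1.5  2.1  0.9] ik err 0.0 0.0 [-29. 143. 153.]
33.9 [ 0.5695 -0.0319  0.0179] [-176.17   34.09 -176.72] [0.332 0.031 1.412]
stop [(0.89, [148.4, 240.4], [0.708, 0.0322])]
34.0 [ 0.5697 -0.0312  0.018 ] [-176.22   34.11 -176.66] [0.496 0.618 0.863]
jar_center [(0.81, [205.6, 222.2], [0.6361, 0.008])]
board_spot [(0.72, [209.9, 223.2], [0.6367, -0.0]), (0.43, [133.1, 234.8], [0.6367, -0.3297])]
```

Request:
play_rows:
  increments:
    - [[-0.25,0.5,0.1],0,0]
    - [[-0.5,0.9,0.3],0,0]
    - [[-0.75,1.4,0.4],0,0]
    - [[-0.9,1.7,0.5],0,0]
    - [[-1,1.9,0.6],0,0]
    - [[-1.1,2,0.7],0,0]

```text
time: 34.9
position: [0.5818, -0.0126, 0.0172]
eef_rot: [-176.1, 34.1, -176.7]
contact_force: [-4.5, -2.8, 2.0]
opening: 0.009
grip_force: 2.0
```

Request:
play_rows:
  increments:
    - [[-0.15,0.1,0.1],0,0]
    - [[-0.3,0.2,0.2],0,0]
    - [[-0.4,0.3,0.27],0,0]

```text
time: 35.28
position: [0.5845, -0.011, 0.0166]
eef_rot: [-176.1, 33.9, -176.8]
contact_force: [-12.0, -6.3, 7.7]
opening: 0.008
grip_force: 6.5
```

Request:
play_rows:
  increments:
    - [[-0.15,0.05,0.1],0,0]
    - [[-0.3,0.1,0.2],0,0]
    - [[-0.3,0.1,0.2],0,0]

```text
time: 35.65
position: [0.5849, -0.0104, 0.0159]
eef_rot: [-176.1, 33.6, -176.8]
contact_force: [-20.8, -6.0, 13.3]
opening: 0.005
grip_force: 10.8
```

```bash
python3 -c "
from look import *
look('top','t9',[],1)
look('side','s9',[('jar_center',.051),('board_spot',.02)],1)
a=cv2.imread('pics/t9.png')[130:215,190:300]; b=cv2.imread('pics/s9.png')[110:260,150:300]
A=cv2.resize(a,None,fx=4,fy=4,interpolation=2); B=cv2.resize(b,None,fx=2.26,fy=2.26,interpolation=2)[:340]
cv2.imwrite('pics/c9.png',np.hstack([A,B]))"; python3 st.py
```

```text
35.65 [ 0.5849 -0.0104  0.0159] [-176.07   33.58 -176.79] [0.332 0.031 1.412]
35.7 [ 0.5848 -0.0104  0.0159] [-176.07   33.58 -176.79] [0.496 0.618 0.863]
jar_center [(0.63, [207.5, 213.6], [0.6593, 0.0161]), (0.27, [213.7, 212.4], [0.6596, 0.0375])]
board_spot [(0.74, [213.6, 215.2], [0.6579, 0.0144])]
[ 10.4   47.65 -27.88 142.2  146.8   47.75 -59.38] [ 0.5848 -0.0104  0.0158] [-176.1   33.6 -176.8] [-20.5  -6.3  12.5]
z axis [ 0.555 -0.037 -0.831]Traceback (most recent call last):
  File "<string>", line 7, in <module>
    cv2.imwrite('pics/c9.png',np.hstack([A,B]))
                              ~~~~~~~~~^^^^^^^
    return _nx.concatenate(arrs, 1, dtype=dtype, casting=casting)
           ~~~~~~~~~~~~~~~^^^^^^^^^^^^^^^^^^^^^^^^^^^^^^^^^^^^^^^
ValueError: all the input array dimensions except for the concatenation axis must match exactly, but along dimension 0, the array at index 0 has size 340 and the array at index 1 has size 339
```

```bash
python3 -c "
import cv2,numpy as np
b=cv2.imread('pics/s9.png')[120:250,165:295]
cv2.imwrite('pics/c9.png',cv2.convertScaleAbs(cv2.resize(b,(600,600),interpolation=2),alpha=1.6))"
```

```text
(no output)
```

View pics/c9.png

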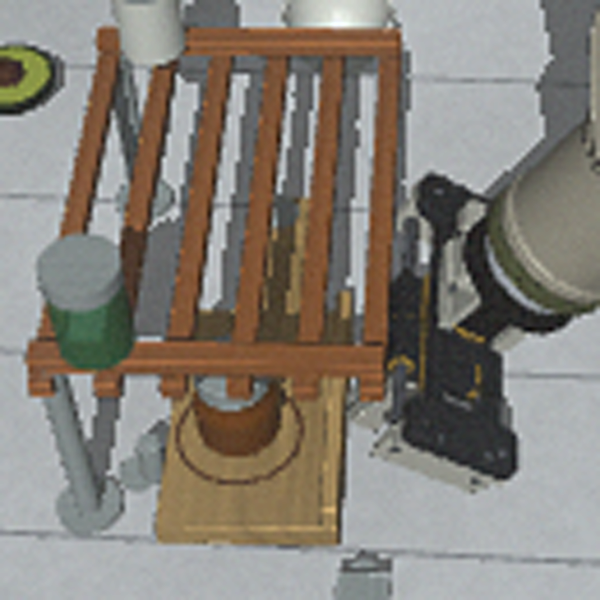

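```bash
python3 - <<'E'
from cell import imaging
from h import *
S=cam(imaging,"side"); T=cam(imaging,"top")
p=np.load("st.npy")
o2=np.array([.648,-.17,0]); 
for yaw in (1.7,2.2):
  Rz=Ro.from_euler('z',yaw,degrees=True)
  out=[]
  for v in ([.055,.25,0],[-.055,.25,0],[-.055,.25,.04],[.055,.25,.02],[.063,.2,.034],[.0,.225,.13]):
    c=proj(S,o2+Rz.apply(v))[0]; out.append((((c-[165,120])*600/130+2).round(0)).tolist())
  print(yaw,out)
  for d in (2,4):
    out=[]
    for v in ([.055,.25,0],[-.055,.25,0],[-.055,.25,.04]):
      c=proj(S,o2+Rz.apply(Ro.from_euler('z',d,degrees=True).apply(v)))[0]; out.append((((c-[165,120])*600/130+2).round(0)).tolist())
    print('  +',d,out)
E
```

```text
1.7 [[160.0, 540.0], [342.0, 545.0], [339.0, 508.0], [156.0, 522.0], [151.0, 440.0], [235.0, 377.0]]
  + 2 [[174.0, 543.0], [356.0, 543.0], [354.0, 506.0]]
  + 4 [[188.0, 546.0], [371.0, 540.0], [369.0, 503.0]]
2.2 [[164.0, 541.0], [345.0, 544.0], [342.0, 508.0], [159.0, 523.0], [153.0, 441.0], [238.0, 378.0]]
  + 2 [[178.0, 544.0], [360.0, 542.0], [357.0, 505.0]]
  + 4 [[192.0, 546.0], [374.0, 539.0], [372.0, 502.0]]
```

The corners match the 90° prediction, (157,541) and (340,543), and the force shows a hard stop. So the board is tucked in with the jar on the ring. I'll withdraw along the tool axis and go to the bolt knob.

Request:
play_rows:
  increments:
    - [[0.2,0,-1],0,0]
    - [[0.2,0,-3],0,0]
    - [[0.2,0,-7],0,0]
    - [[0.2,0,-12],0,0]
    - [[0.2,0,-17],0,0]
    - [[0.2,0,-20],0,0]

```text
time: 36.6
position: [0.5028, -0.0, 0.1607]
eef_rot: [-176.3, 33.4, -176.9]
contact_force: [-22.2, 125.1, 99.3]
opening: 0.006
grip_force: 0.0
```

```bash
python3 st.py [.5,.1,.19] [.556,.245,.19] [.556,.245,.037]; python3 -c "
from look import *
look('side','s10',[('jar_center',.051),('board_spot',.02),('bolt_knob',.047)],1)
look('top','t10',[('bolt_knob',.047)],1)"
```

```text
[ 36.76  38.72 -74.23 146.49 107.62  53.58 -28.56] [ 0.5028 -0.      0.1607] [-176.3   33.4 -176.9] [-22.2 125.1  99.3]
z axis [ 0.552 -0.035 -0.833]
[.5,.1,.19] cm tool: [-1.8  9.8 -2.9]
[.556,.245,.19] cm tool: [-7.2 24.2 -0.4]
[.556,.245,.037] cm tool: [ 1.3 25.  12.4]
36.6 [ 0.5028 -0.      0.1607] [-176.32   33.39 -176.92] [0.496 0.618 0.863]
jar_center [(0.84, [205.3, 215.9], [0.6539, 0.008]), (0.63, [371.7, 268.6], [0.488, 0.4285])]
board_spot [(0.95, [211.8, 218.4], [0.6496, 0.0076])]
bolt_knob [(0.54, [268.9, 250.7], [0.5422, 0.1961])]
36.8 [ 0.5035 -0.001   0.1628] [-176.16   33.79 -176.94] [0.332 0.031 1.412]
bolt_knob [(0.58, [192.6, 192.4], [0.557, 0.1867])]
```

```bash
python3 st.py [.50,.1,.2]
```

```text
[ 36.55  38.53 -74.19 146.59 107.98  53.66 -28.95] [0.5035 0.0015 0.1624] [-176.3   33.8 -176.7] [0.5 0.2 0.7]
z axis [ 0.557 -0.033 -0.83 ]
[.50,.1,.2] cm tool: [-2.3  9.6 -3.6]
```

Request:
play_rows:
  increments:
    - [[-0.8,1.2,-0.1],0,0]
    - [[-1.6,2.4,-0.2],0,0]
    - [[-2.4,3.6,-0.3],0,0]
    - [[-3.2,4.8,-0.4],0,0]
    - [[-4,6,-0.5],0,0]
    - [[-4.8,7.2,-0.6],0,0]
    - [[-5.6,8.4,-0.7],0,0]
    - [[-6.4,9.6,-0.8],0,0]

```text
time: 37.9
position: [0.5497, 0.0998, 0.1987]
eef_rot: [-176.2, 33.6, -176.8]
contact_force: [0.7, 0.5, 0.5]
opening: 0.001
grip_force: 0.0
```

```bash
python3 st.py [.556,.245,.18] [.556,.245,.037]
```

```text
[ 24.72  35.95 -73.35 136.81  95.44  54.75 -24.06] [0.5497 0.0998 0.1987] [-176.2   33.6 -176.8] [0.7 0.5 0.5]
z axis [ 0.555 -0.036 -0.831]
[.556,.245,.18] cm tool: [-0.2 14.6  1.4]
[.556,.245,.037] cm tool: [ 7.8 15.4 13.3]
```

Request:
play_rows:
  increments:
    - [[0,2,0.2],0,0]
    - [[0,4.5,0.5],0,0]
    - [[0,7,0.7],0,0]
    - [[0,9.5,0.9],0,0]
    - [[0,12,1.1],0,0]
    - [[-0.2,14.6,1.4],0,0]
    - [[-0.2,15.3,1.4],0,0]

```text
time: 38.78
position: [0.5557, 0.2533, 0.1793]
eef_rot: [-176.2, 33.6, -176.8]
contact_force: [-0.5, -0.0, 0.0]
opening: 0.005
grip_force: 0.0
```

```bash
python3 st.py [.558,.250,.1] [.558,.250,.037]
```

```text
[  2.88  41.93 -69.64 129.05  91.05  65.62 -31.55] [0.5557 0.2533 0.1793] [-176.2   33.6 -176.8] [-0.5 -0.   0. ]
z axis [ 0.555 -0.034 -0.831]
[.558,.250,.1] cm tool: [4.2 0.1 6.7]
[.558,.250,.037] cm tool: [ 7.7  0.4 12. ]
```

Request:
play_rows:
  increments:
    - [[1.3,0,2],0,0]
    - [[2.6,0.1,4],0,0]
    - [[4.2,0.1,6.7],0,0]
    - [[5.6,0.2,8.8],0,0]
    - [[6.8,0.3,10.6],0,0]
    - [[7.6,0.4,11.8],0,0]
    - [[7.6,0.4,11.8],0,0]

```text
time: 39.65
position: [0.5578, 0.2471, 0.0382]
eef_rot: [-176.1, 33.5, -176.8]
contact_force: [-0.4, 0.0, -1.2]
opening: 0.002
grip_force: 0.0
```

```bash
python3 st.py [.559,.222,.037] [.562,.155,.037]
```

```text
[ -3.28  57.04 -61.07 133.59 108.23  72.56 -46.62] [0.5578 0.2471 0.0382] [-176.1   33.5 -176.8] [-0.4  0.  -1.2]
z axis [ 0.554 -0.037 -0.832]
[.559,.222,.037] cm tool: [ 0.1 -2.5  0.3]
[.562,.155,.037] cm tool: [ 0.1 -9.2  0.7]
```

Request:
play_rows:
  increments:
    - [[0,-1.2,0.1],0,0]
    - [[0,-2.4,0.2],0,0]
    - [[0.1,-3.5,0.3],0,0]
    - [[0.1,-4.6,0.4],0,0]
    - [[0.1,-5.7,0.5],0,0]
    - [[0.1,-6.8,0.5],0,0]
    - [[0.1,-7.9,0.6],0,0]
    - [[0.1,-8.6,0.6],0,0]

```text
time: 40.65
position: [0.5622, 0.1605, 0.0381]
eef_rot: [-176.2, 33.6, -176.8]
contact_force: [0.8, 3.1, -1.6]
opening: 0.004
grip_force: 1.1
```

Request:
play_rows:
  increments:
    - [[0,-0.3,0],0,0]
    - [[0,-0.6,0],0,0]
    - [[0,-0.9,0.1],0,0]
    - [[0,-0.9,0.1],0,0]

```text
time: 41.15
position: [0.5621, 0.1595, 0.0384]
eef_rot: [-176.9, 33.5, -176.7]
contact_force: [-3.3, 19.8, -3.3]
opening: 0.003
grip_force: 9.9
```

The bolt hit its home stop (20 N). I'll back off, rise and check.

Request:
play_rows:
  increments:
    - [[0,1.2,0],0,0]
    - [[0,2.5,-0.3],0,0]
    - [[-1,3.5,-1.5],0,0]
    - [[-2.5,4.5,-4],0,0]
    - [[-4,5.5,-6.5],0,0]
    - [[-5.5,6,-9],0,0]
    - [[-7,6,-11],0,0]
    - [[-7,6,-11],0,0]

```text
time: 42.15
position: [0.5595, 0.2199, 0.1668]
eef_rot: [-176.2, 33.8, -176.9]
contact_force: [0.4, -0.1, -0.4]
opening: 0.004
grip_force: 0.0
```

```bash
python3 st.py; python3 -c "
from look import *
look('side','s11',[('jar_center',.051),('board_spot',.02),('bolt_knob',.047),('tomato',0)],1)
look('top','t11',[('bolt_knob',.047),('tomato',0)],1)
b=cv2.imread('pics/s11.png')[110:310,150:350]
cv2.imwrite('pics/c11.png',cv2.convertScaleAbs(cv2.resize(b,(600,600),interpolation=2),alpha=1.5))"
```

```text
[  5.25  41.41 -67.34 131.67  94.43  62.84 -32.93] [0.5595 0.2199 0.1668] [-176.2   33.8 -176.9] [ 0.4 -0.1 -0.4]
z axis [ 0.558 -0.036 -0.829]
42.15 [0.5595 0.2199 0.1668] [-176.17   33.8  -176.85] [0.496 0.618 0.863]
jar_center [(0.62, [205.3, 217.9], [0.6483, 0.0077]), (0.49, [131.3, 309.6], [0.3843, -0.3174])]
board_spot [(0.73, [213.9, 218.8], [0.6475, 0.0149])]
bolt_knob [(0.75, [247.9, 249.0], [0.551, 0.1369]), (0.19, [373.4, 263.1], [0.4992, 0.4315])]
tomato [(0.63, [292.1, 283.0], [0.4596, 0.2306]), (0.39, [174.9, 225.8], [0.6486, -0.1532])]
42.4 [0.5586 0.2191 0.1636] [-176.12   33.52 -176.77] [0.332 0.031 1.412]
bolt_knob [(0.65, [195.1, 208.8], [0.5489, 0.1338])]
tomato []
```

View pics/c11.png

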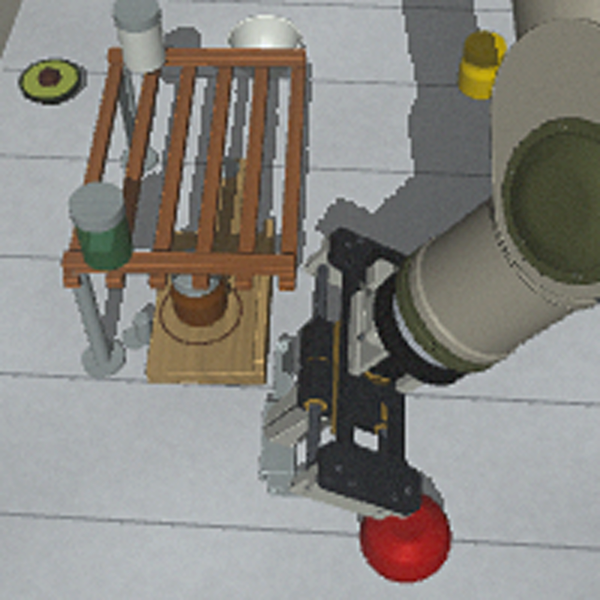

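The board is parallel to the shelf, with the jar upright on the ring (200,305). The bolt knob is back at y≈0.135, so the bolt is home, and nothing is being touched. Handing in.

```bash
python3 -c "
from cell import r
print(r.job_done())"
```

```text
the job is handed in; nothing more can be done
None
```

I handed the job in with the bolt home, the board against the stop and the jar upright on its ring, but while I withdrew from the board the wrist force briefly read about 160 N (limit 120) and joint 3 read 0.04° past its range, so the run may be judged failed.

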